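# Restock and stir the bead bowl on a shop carousel

## Task

Turn the shop's click-stop carousel by its brass post to the next click, so that the bead bowl stands at the white mark, then put all the loose red beads into the bowl. With the bowl still at the white mark, take the wooden stirring stick and stir the beads with its tip down near the bottom, at least four full rounds, in wide rounds about the middle of the bowl, some two thirds of the way out to its wall. Finally stand the stick back in its blue box and turn the carousel on to the following click, the bowl at the brass mark, with every bead, old and new, lying in the bowl; the vase, candlestick and mug are for sale, so leave them alone.

Things in the scene. Friction and masses are not known exactly. Their poses are not given: they have to be found in the camera images.
- carousel: Fixed round dark-wood carousel base, 340 mm diameter, 30 mm high; origin on the turning axis at counter height (z = 0). Its x axis points to the brass mark. Three marks on its rim, 173 mm from the axis: brass (show) at 0 degrees, white (refill) at -60, grey (parked) at -120, counter-clockwise positive from above.
- turntable (a joint): Angle (rad) of the carousel's light-wood disc (320 mm diameter, top 45 mm above the counter), counter-clockwise from above. Three clicks: 0 (bowl at grey mark), 1.047 (white), 2.094 (brass). A spring pulls it into the nearest click; about 7 N at the post gets it over to the next; stops 0.15 beyond the end clicks. Starts at or near 0.
- post_top (a point): Centre of the top of the upright brass turning post on the disc: a round post 16 mm in diameter, 50 mm tall above the disc, top 95 mm above the counter, 130 mm from the turning axis, straight across the axis from the bowl. It turns with the disc.
- bowl_in (a point): Centre of the inner floor of the blue bowl, fixed on the disc 75 mm from the axis and turning with it. Floor 51 mm above the counter; inner radius 68 mm at the floor, 78 mm at the rim; rim 54 mm above the floor. z is up; x and y are those of carousel turned by turntable.
- mark_refill (a point): White mark on the carousel base: the bowl stands beside it while it is refilled and stirred.
- mark_show (a point): Brass mark on the carousel base: the bowl stands beside it when on show.
- stick: Wooden stirring stick standing upright in the blue box, 155 mm long, about 50 g. Origin at the centre of its tip (lower end), z axis along it to the top. Round wood, 16 mm diameter, for the first 75 mm from the tip; above that a black rubber grip, 80 mm long, flat-sided, 18 mm (its x) by 14 mm (its y). It stands loose in the box and may lean.
- stickbox: Fixed open blue metal box for the stick, 42 x 42 mm, 70 mm high, walls and floor 5 mm (inside 32 x 32 mm); origin under its centre, x and y axes along its sides.
- barrel1: Loose red barrel-shaped bead (short cylinder with a black hole), 34 mm diameter, 28 mm long, about 30 g, polished, standing on the counter on its flat end with its axis upright; origin at its centre, z along its axis. May be absent.
- barrel2: Loose red barrel-shaped bead (short cylinder with a black hole), 34 mm diameter, 28 mm long, about 30 g, polished, standing on the counter on its flat end with its axis upright; origin at its centre, z along its axis. May be absent.
- barrel3: Loose red barrel-shaped bead (short cylinder with a black hole), 34 mm diameter, 28 mm long, about 30 g, polished, standing on the counter on its flat end with its axis upright; origin at its centre, z along its axis. May be absent.
- barrel4: Loose red barrel-shaped bead (short cylinder with a black hole), 34 mm diameter, 28 mm long, about 30 g, polished, standing on the counter on its flat end with its axis upright; origin at its centre, z along its axis. May be absent.
- round1: Round pale wooden bead, a ball 30 mm in diameter, 15 g, polished and slippery, already in the bowl; origin at its centre.
- round2: Round pale wooden bead, a ball 30 mm in diameter, 15 g, polished and slippery, already in the bowl; origin at its centre.
- round3: Round pale wooden bead, a ball 30 mm in diameter, 15 g, polished and slippery, already in the bowl; origin at its centre.
- vase: Bystander: amber glass vase, 150 mm tall, 72 mm diameter; origin under its centre.
- candlestick: Bystander: brass candlestick, 120 mm tall, 72 mm foot; origin under its centre.
- mug: Bystander: white mug, 85 mm tall, 80 mm diameter; origin under its centre.

How it is judged:
On the way, in this order (a step that is already met when the one before it is completed fails the run):
1. the bowl is at the white mark, one click on (value of joint turntable between 0.9272 and 1.1672 rad and velocity of joint turntable between -0.2 and 0.2 rad/s), for 0.3 s.
2. all the red beads are in the bowl, the bowl at the white mark (value of joint turntable between 0.8472 and 1.2472 rad and horizontal distance between each of barrel1, barrel2, barrel3, barrel4 and bowl_in below 0.074 m and z of barrel1 in the frame of bowl_in between 0 and 0.065 m and z of barrel2 in the frame of bowl_in between 0 and 0.065 m and z of barrel3 in the frame of bowl_in between 0 and 0.065 m and z of barrel4 in the frame of bowl_in between 0 and 0.065 m and contact force between the fingers and barrel1 below 0.05 N and contact force between the fingers and barrel2 below 0.05 N and contact force between the fingers and barrel3 below 0.05 N and contact force between the fingers and barrel4 below 0.05 N), for 0.2 s.
3. stirring at the white mark: the stick's tip, under 25 mm above the bowl's floor, passes on the bowl's +x side, 12 mm or more out from the middle, with beads moving (value of joint turntable between 0.7972 and 1.2972 rad and z of stick in the frame of bowl_in between -0.01 and 0.025 m and x of stick in the frame of bowl_in above 0.012 m and y of stick in the frame of bowl_in between -0.012 and 0.012 m and horizontal distance between stick and bowl_in below 0.07 m and linear speed of any of round1, round2, round3, barrel1, barrel2, barrel3, barrel4 above 0.01 m/s).
4. stirring at the white mark: the stick's tip, under 25 mm above the bowl's floor, passes on the bowl's -x side, 12 mm or more out from the middle, with beads moving (value of joint turntable between 0.7972 and 1.2972 rad and z of stick in the frame of bowl_in between -0.01 and 0.025 m and x of stick in the frame of bowl_in below -0.012 m and y of stick in the frame of bowl_in between -0.012 and 0.012 m and horizontal distance between stick and bowl_in below 0.07 m and linear speed of any of round1, round2, round3, barrel1, barrel2, barrel3, barrel4 above 0.01 m/s).
5. stirring at the white mark: the stick's tip, under 25 mm above the bowl's floor, passes on the bowl's +x side, 12 mm or more out from the middle (value of joint turntable between 0.7972 and 1.2972 rad and z of stick in the frame of bowl_in between -0.01 and 0.025 m and x of stick in the frame of bowl_in above 0.012 m and y of stick in the frame of bowl_in between -0.012 and 0.012 m and horizontal distance between stick and bowl_in below 0.07 m).
6. stirring at the white mark: the stick's tip, under 25 mm above the bowl's floor, passes on the bowl's -x side, 12 mm or more out from the middle (value of joint turntable between 0.7972 and 1.2972 rad and z of stick in the frame of bowl_in between -0.01 and 0.025 m and x of stick in the frame of bowl_in below -0.012 m and y of stick in the frame of bowl_in between -0.012 and 0.012 m and horizontal distance between stick and bowl_in below 0.07 m).
7. stirring at the white mark: the stick's tip, under 25 mm above the bowl's floor, passes on the bowl's +y side, 12 mm or more out from the middle (value of joint turntable between 0.7972 and 1.2972 rad and z of stick in the frame of bowl_in between -0.01 and 0.025 m and y of stick in the frame of bowl_in above 0.012 m and x of stick in the frame of bowl_in between -0.012 and 0.012 m and horizontal distance between stick and bowl_in below 0.07 m).
8. stirring at the white mark: the stick's tip, under 25 mm above the bowl's floor, passes on the bowl's -y side, 12 mm or more out from the middle (value of joint turntable between 0.7972 and 1.2972 rad and z of stick in the frame of bowl_in between -0.01 and 0.025 m and y of stick in the frame of bowl_in below -0.012 m and x of stick in the frame of bowl_in between -0.012 and 0.012 m and horizontal distance between stick and bowl_in below 0.07 m).
At the end, for the whole second after the job is handed in: Carousel at rest in the third click (2.094 +-0.12 rad), bowl at the brass mark; every bead at rest in the bowl (centre within 74 mm of its axis, 0 to 65 mm above its floor); stick at rest tip down in the blue box (tip within 30 mm of its centre, below 30 mm; lean under 0.5 rad) (value of joint turntable between 1.9744 and 2.2144 rad and velocity of joint turntable between -0.1 and 0.1 rad/s and horizontal distance between each of round1, round2, round3, barrel1, barrel2, barrel3, barrel4 and bowl_in below 0.074 m and z of round1 in the frame of bowl_in between 0 and 0.065 m and z of round2 in the frame of bowl_in between 0 and 0.065 m and z of round3 in the frame of bowl_in between 0 and 0.065 m and z of barrel1 in the frame of bowl_in between 0 and 0.065 m and z of barrel2 in the frame of bowl_in between 0 and 0.065 m and z of barrel3 in the frame of bowl_in between 0 and 0.065 m and z of barrel4 in the frame of bowl_in between 0 and 0.065 m and horizontal distance between stick and stickbox below 0.03 m and height (world z) of stick below 0.03 m and angle between stick's own z axis and vertical below 0.5 rad and linear speed of stick below 0.03 m/s and linear speed of each of barrel1, barrel2, barrel3, barrel4, round1, round2, round3 below 0.05 m/s); the robot touches nothing.
It fails at once if the mug is shifted more than 30 mm or tipped (distance of mug from where it was at the start of the episode above 0.03 m or angle between mug's own z axis and vertical above 0.35 rad).
It fails at once if the vase is shifted more than 30 mm or tipped (distance of vase from where it was at the start of the episode above 0.03 m or angle between vase's own z axis and vertical above 0.35 rad).
It fails at once if the candlestick is shifted more than 30 mm or tipped (distance of candlestick from where it was at the start of the episode above 0.03 m or angle between candlestick's own z axis and vertical above 0.35 rad).
Of barrel1, barrel2, barrel3, barrel4 only 2 to 4 are there at a start; the rules pass over those that are not, and their reading is None.
At some moment in a run one of barrel1, barrel2, barrel3, barrel4 may be knocked a few centimetres aside while the robot is not near it.
It also fails if it takes over 210 s, if anything falls off the work surface, if the arm or the gripper's body presses on something with over 40 N, if the wrist force passes 120 N, or if a joint passes its speed limit or range.

## Robot

A 6-joint arm with a two-finger parallel gripper is mounted at the origin on the work surface. World frame = base frame: x ahead of the robot, y to its left, z up, the work surface at z = 0. Lengths are in m, angles in rad, forces in N, time in s.
With the tool pointing down it reaches from about 0.275 to 0.775 m from the base axis. Payload 14.6 kg.
Tool frame: the origin (TCP) lies midway between the tips of the shut fingers; the grasp point (between the pads) lies 19 mm behind it; x points along the fingers, y is the direction in which the jaws open and shut, and the axes are right-handed (so a half turn about x gives the same grasp; the last joint's range is limited). The gripper opens to 85 mm and grips with 20 to 120 N. Pads are 22 mm wide; open, the fingers measure 114 mm over their backs; the gripper's body (76 mm by 85 mm) begins 54 mm behind the grasp point. The pads swing forward as they close: fully open they stand 13 mm farther back than shut.
Start: joints at [-1.415, 0.263, -0.048, 1.259, 0, 1.415], TCP at [0.161, -0.5, 0.231] pointing down, gripper open.
Joint ranges: [-2.65, 2.65], [-0.89, 1.7], [-1.18, 1.37], [-2.13, 2.11], [-1.35, 1.29], [-3.14, 3.14]. Speed limits (rad/s): [1.89, 1.89, 2.57, 2.79, 3.14, 3.14].

## Interface

Orientations are given as a unit quaternion [x, y, z, w].
In Python, from plant import monitor, imaging, close_job gives the robot as it stands.
- The arm moves only by the tool send_rows, never from a script. Its argument "rows" is a list of rows, each an object with "xyz": the shift along the tool's x, y, z in m, a list of three; "yaw": the turn about the tool's x in degrees. A call has 1 to 8 rows; each row shifts and turns the commanded pose from where the row before left it, along the tool's axes as they then stand; what a row does not reach is not made up. A row lasts 1/8 s, in which the tool goes at most 62.5 mm and 10.7 degrees, less where a joint would pass 70% of its speed; a pose out of reach is approached as far as the arm can. A call with a gripper value outside its range is refused whole. "jaw" is the gripper's target within -1 to 1 (shut at 1, half-way at 0, fully open at -1), set as the call begins (left out, the last holds). The fingers move at their own pace and stop on an object; "newtons" is the grip in N (left out, the last holds). Time passes only in rows, so rows that do not move let the fingers close. It gives the time, the measured TCP pose, the force and the opening at its end, in the units of the state.
- monitor.observe(): the state, without advancing time (a new reading comes with each control period).
- imaging.capture(name): name is "scene" or "side" or "wrist"; returns the picture (384x512x3 uint8, blue, green, red); there is no depth.
- imaging.camera_model(name): a dict with "mtx" (3x3 intrinsics, pixels), "R" (3x3) and "t" (3): a world point X has camera coordinates R X + t. Camera axes: x right, y down, z forward; pixel columns grow to the right and rows downward; lengths in m; the calibration is good to about 2 mm. The wrist camera is an equidistant fisheye: a pixel r from the principal point sees the ray r / f radians off the axis. A picture is of the moment at which its call begins: read the wrist's pose just before it. camera_model takes no time and is no camera call; for the wrist camera it gives the pose at the moment of the call.
- close_job(): hands the job in, once; it reports no verdict.
The state is a dict: "time": time; "joints": joint angles; "qvel": joint speeds; "effort": joint torques, N m; "eef_pos": TCP position; "tool_rot": TCP orientation; "ft_force": force on the tool from outside, world axes, zero at the start; "wrist_torque": the same for the moment, N m; "grip_width": opening from 0.0 (shut) to 1.0 (fully open).
Only numpy, scipy, OpenCV 4.12 (cv2) and the standard library are available. Lean on these libraries where they do the work, as an engineer would, in place of code of your own. Each camera call takes 0.05 s, during which the arm holds its last target.

## Working session

There is one attempt and no reset: what is moved stays moved. The work goes in short steps, Python scripts to look and compute and a tool call to move; the robot and the scene stay as the last step left them, time stands still between calls to the robot, and variables do not carry over. Pictures are saved under pics/ and viewed, and the job is handed in when it is done.

Besides the shell and the picture viewer there is one more tool, called after "Request:" as name([rows], argument=value, ...), one row to a line, values as JSON. send_rows: Moves the arm, as the interface text tells. Its arguments: {"type":"object","properties":{"rows":{"type":"array"},"jaw":{"type":"number"},"newtons":{"type":"number"}},"required":["rows"]}

```bash
mkdir -p pics; ls
python3 - <<'E'
from plant import monitor, imaging
import cv2
s=monitor.observe();print({k:(v if not hasattr(v,'tolist') else v.tolist()) for k,v in s.items()})
for n in ["scene","side","wrist"]:
    im=imaging.capture(n);m=imaging.camera_model(n)
    cv2.imwrite(f"pics/{n}0.png",im); print(n,m)
a=cv2.imread("pics/scene0.png");cv2.imwrite("pics/scene0b.png",cv2.resize(a,(800,600),interpolation=cv2.INTER_CUBIC))
a=cv2.imread("pics/side0.png");cv2.imwrite("pics/side0b.png",cv2.resize(a,(800,600),interpolation=cv2.INTER_CUBIC))
E
```

```text
pics
{'time': 0.0, 'joints': [-1.4152841851221039, 0.2635183227386697, -0.04894306126728112, 1.2593996350001593, -1.0763561909530297e-05, 1.415488514940013], 'qvel': [-0.000592911440323536, 0.0006531046824873655, 0.00022454756768565927, -0.00042634030035387696, -0.0008706762725801819, -0.002503109200152328], 'effort': [0.0015236137915053405, -63.76086473464966, 38.45665454864502, 0.013632947229780257, -0.00023006962692306843, -3.137291855637159e-05], 'eef_pos': [0.16051015674097244, -0.4995687589465593, 0.23082523656476814], 'tool_rot': [-0.6985808969461802, -0.10982603945517039, 0.6985885848476365, -0.10907318918981927], 'ft_force': [-0.6354494492279917, -0.030869117832582033, -0.9234998807594431], 'wrist_torque': [-0.03635365257830756, -0.043250078694345405, -0.024522693119503346], 'grip_width': 1.0023593883798187}
scene {'mtx': array([[446.69434375,   0.        , 252.43732085],
       [  0.        , 446.69434375, 195.79472969],
       [  0.        ,   0.        ,   1.        ]]), 'R': array([[-0.31463609,  0.94919882, -0.00507212],
       [ 0.81285574,  0.26667463, -0.5178322 ],
 
[... 179 characters left out ...]
       , 438.38465429, 195.08245557],
       [  0.        ,   0.        ,   1.        ]]), 'R': array([[-0.89234035, -0.45127557,  0.00889188],
       [-0.28599764,  0.55006403, -0.78462406],
       [ 0.34919056, -0.70269476, -0.61990807]]), 't': array([0.529873  , 0.24392849, 0.94243857])}
wrist {'mtx': array([[297.31863964,   0.        , 259.19701021],
       [  0.        , 297.31863964, 192.10826296],
       [  0.        ,   0.        ,   1.        ]]), 'R': array([[ 3.05554454e-01, -9.52174583e-01,  1.98291478e-04],
       [-9.03901615e-01, -2.89998097e-01,  3.14424829e-01],
       [-2.99329826e-01, -9.62531431e-02, -9.49282354e-01]]), 't': array([-0.5250712 , -0.03981991,  0.37960878])}
```

View pics/scene0b.png

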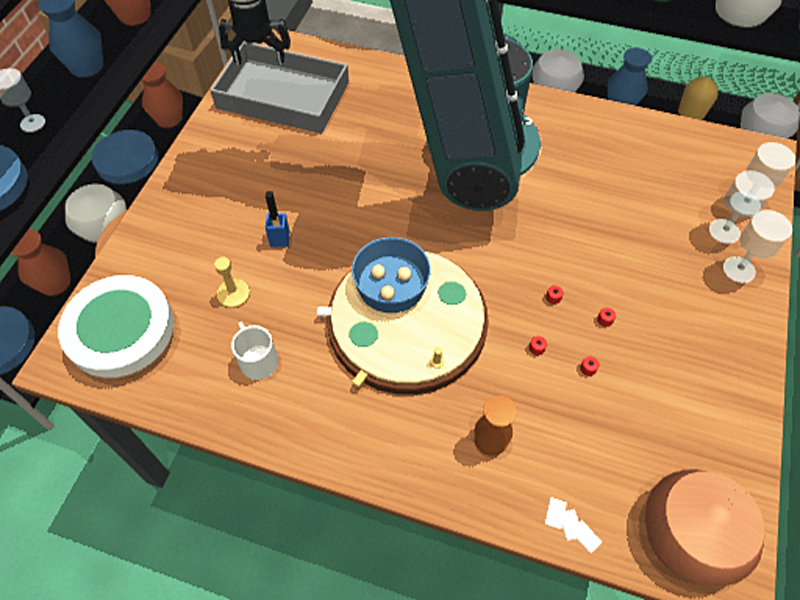

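View pics/side0b.png

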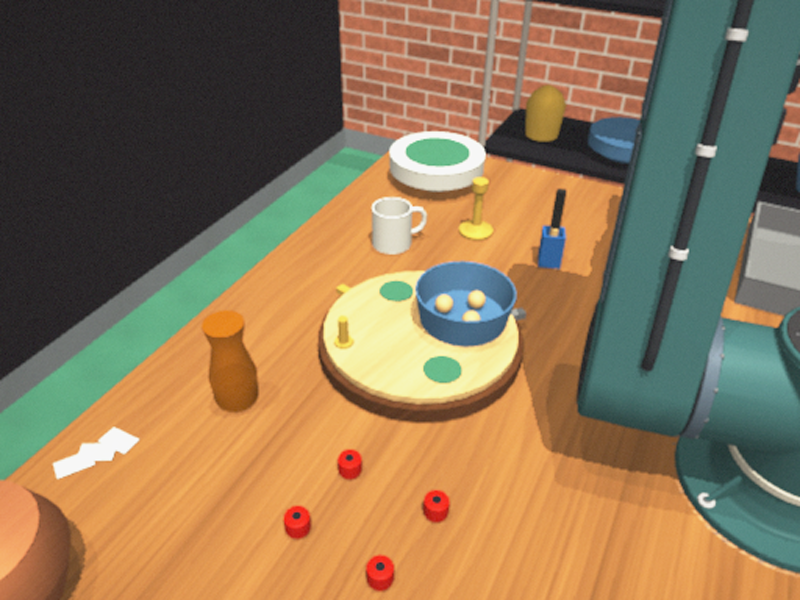

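View pics/wrist0.png

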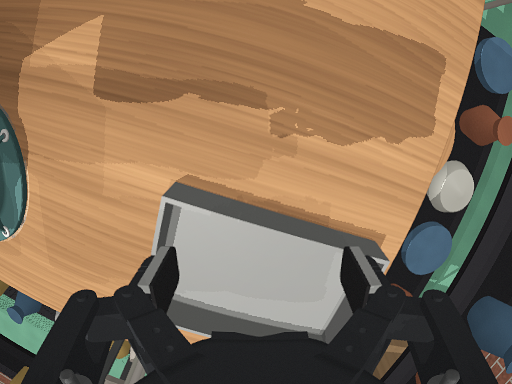

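```bash
cat > h.py <<'E'
import numpy as np, cv2
from plant import monitor, imaging
def ray(m,uv):
    d=np.linalg.inv(m["mtx"])@np.array([uv[0],uv[1],1.]); return -m["R"].T@m["t"], m["R"].T@d
def onz(m,uv,z):
    c,d=ray(m,uv); return c+d*(z-c[2])/d[2]
def proj(m,X):
    X=np.atleast_2d(X); p=(m["R"]@X.T).T+m["t"]; q=(m["mtx"]@p.T).T; return q[:,:2]/q[:,2:]
def tri(ms,uvs):
    A=np.zeros((3,3));b=np.zeros(3)
    for m,u in zip(ms,uvs):
        c,d=ray(m,u);d/=np.linalg.norm(d);P=np.eye(3)-np.outer(d,d);A+=P;b+=P@c
    return np.linalg.solve(A,b)
def fish(m,X):
    X=np.atleast_2d(X); p=(m["R"]@X.T).T+m["t"]; th=np.arctan2(np.hypot(p[:,0],p[:,1]),p[:,2]); ph=np.arctan2(p[:,1],p[:,0])
    return np.c_[m["mtx"][0,0]*th*np.cos(ph)+m["mtx"][0,2], m["mtx"][1,1]*th*np.sin(ph)+m["mtx"][1,2]]
def fray(m,uv):
    x=(uv[0]-m["mtx"][0,2])/m["mtx"][0,0]; y=(uv[1]-m["mtx"][1,2])/m["mtx"][1,1]; th=np.hypot(x,y)
    d=np.array([np.sin(th)*x/th,np.sin(th)*y/th,np.cos(th)]); return -m["R"].T@m["t"], m["R"].T@d
def fonz(m,uv,z):
    c,d=fray(m,uv); return c+d*(z-c[2])/d[2]
def reds(im):
    b,g,r=[im[...,i].astype(int) for i in range(3)]
    k=((r>120)&(g<60)&(b<60)).astype(np.uint8)
    n,l,st,ce=cv2.connectedComponentsWithStats(k); return [(ce[i].round(1).tolist(),st[i].tolist()) for i in range(1,n) if st[i,4]>15]
def crop(im,x0,y0,w,h,s,fn):
    c=im[y0:y0+h,x0:x0+w]; cv2.imwrite(fn,cv2.resize(c,None,fx=s,fy=s,interpolation=cv2.INTER_CUBIC))
E
python3 - <<'E'
from h import *
for n in ["scene","side"]:
    im=cv2.imread(f"pics/{n}0.png"); m=imaging.camera_model(n)
    for c,s in reds(im): print(n,c,s,onz(m,c,0.016).round(4))
im=cv2.imread("pics/scene0.png"); crop(im,195,140,130,115,6,"pics/c1.png"); crop(im,110,100,110,150,4,"pics/c2.png")
im=cv2.imread("pics/side0.png"); crop(im,195,150,155,125,5,"pics/c3.png"); crop(im,230,110,150,120,5,"pics/c4.png")
E
```

```text
scene [354.1, 189.9] [350, 185, 10, 9, 19] [0.4086 0.2622 0.016 ]
scene [387.7, 204.1] [384, 199, 10, 9, 19] [0.4286 0.3788 0.016 ]
scene [343.4, 222.9] [339, 219, 10, 8, 16] [0.543  0.2549 0.016 ]
scene [376.1, 235.9] [372, 231, 10, 9, 18] [0.5564 0.3633 0.016 ]
side [223.5, 297.1] [217, 288, 14, 19, 201] [0.5338 0.2546 0.016 ]
side [278.6, 323.9] [271, 314, 16, 20, 235] [0.401  0.2623 0.016 ]
side [189.8, 334.1] [182, 324, 17, 20, 242] [0.5478 0.3644 0.016 ]
side [242.8, 366.5] [235, 356, 17, 22, 274] [0.4221 0.3778 0.016 ]
```

View pics/c1.png

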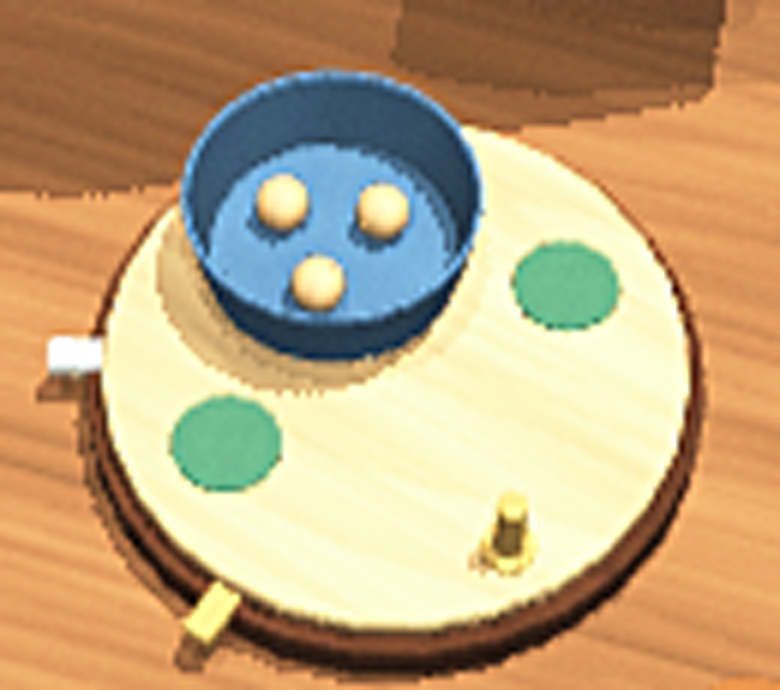

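View pics/c2.png

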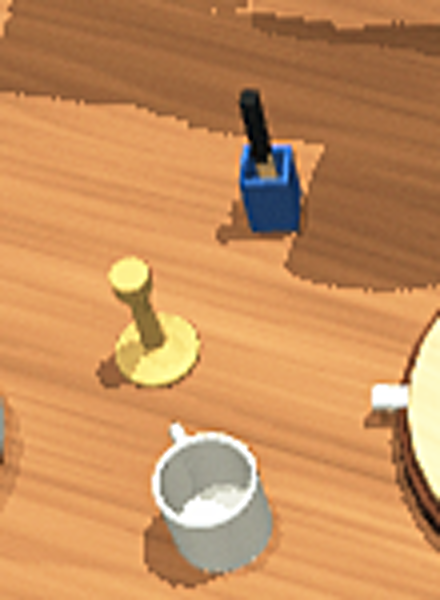

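View pics/c3.png

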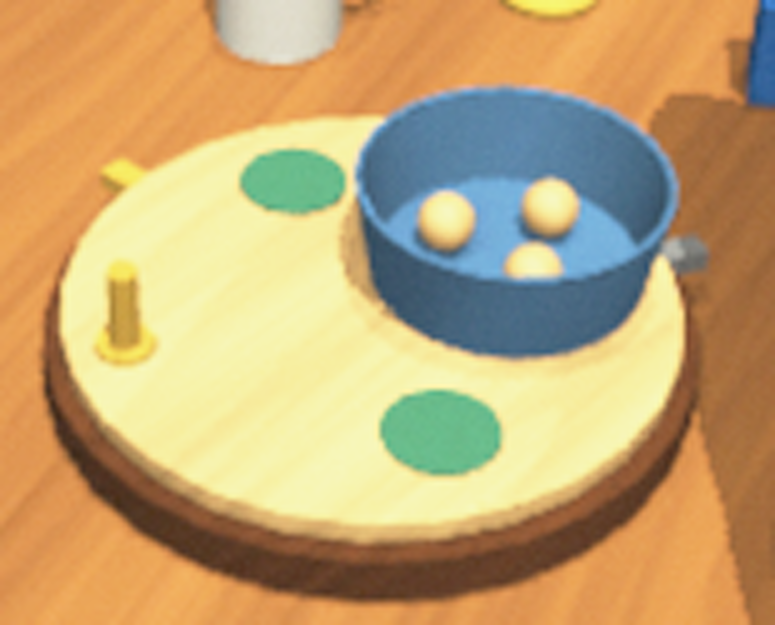

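View pics/c4.png

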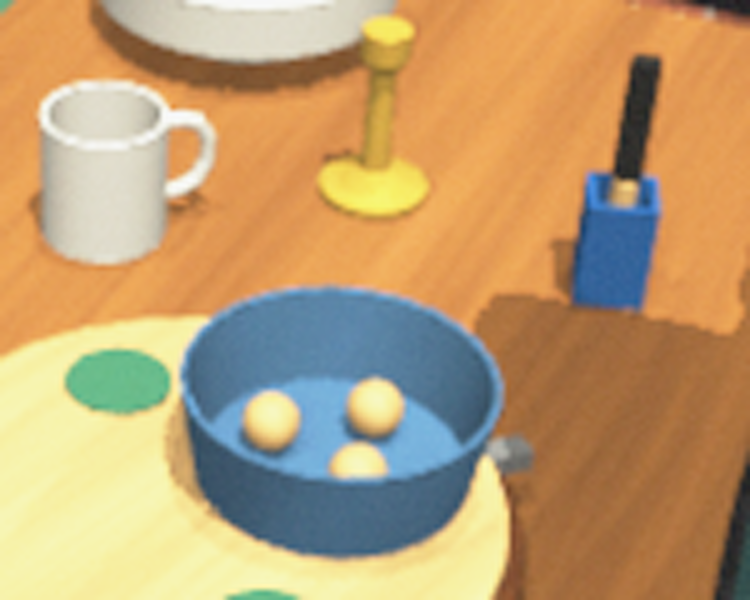

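Run:
```python
from h import *
S=imaging.camera_model("scene");D=imaging.camera_model("side")
def c(x0,y0,s): return lambda p:((p[0]+.5)/s+x0-.5,(p[1]+.5)/s+y0-.5)
c1=c(195,140,6);c2=c(110,100,4);c3=c(195,150,5);c4=c(230,110,5)
def circ(P,r=None):
    P=np.array(P); A=np.c_[2*P[:,:2],np.ones(len(P))]; x=np.linalg.lstsq(A,(P[:,:2]**2).sum(1),rcond=None)[0]
    return x[:2].round(4),np.sqrt(x[2]+x[0]**2+x[1]**2).round(4)
print("disc scene",circ([onz(S,c1(p),.045) for p in [(102,370),(692,370),(405,628),(140,480),(640,530),(520,140),(610,200)]]))
print("disc side",circ([onz(D,c3(p),.045) for p in [(60,310),(688,310),(380,540),(130,440),(180,170),(600,460),(300,122)]]))
for S_,cc,pts in ((S,c1,[(182,200),(483,210),(335,70),(240,105),(430,105)]),(D,c3,[(357,180),(678,195),(500,88),(410,115),(610,115)])):
    print("bowl rim",circ([onz(S_,cc(p),.105) for p in pts]))
print("bowl rim near incl", circ([onz(D,c3(p),.105) for p in [(357,180),(678,195),(500,88),(500,277)]]))
print("post",tri([S,D],[c1((511,500)),c3((122,270))]),onz(S,c1((511,500)),.095),onz(D,c3((122,270)),.095))
print("white",onz(S,c1((75,357)),.03),"brass",onz(S,c1((210,613)),.03),onz(D,c3((125,175)),.03))
print("grey",onz(D,c3((688,255)),.03))
print("sticktop",tri([S,D],[c2((251,95)),c4((648,61))]))
for p in [(246,147),(290,145),(298,178),(245,184)]: print("box S",onz(S,c2(p),.07).round(4))
for p in [(590,172),(657,178),(655,212),(585,207)]: print("box D",onz(D,c4(p),.07).round(4))
print("stick exit",onz(S,c2((266,168)),.075),onz(D,c4((625,190)),.075))
print("mug base D",onz(D,c4((103,240)),.0),"mug rim S",onz(S,c2((205,478)),.085),"candle", onz(S,c2((158,350)),.0),onz(D,c4((373,185)),.0))
print("vase",onz(S,(499/1.5625,412/1.5625),.15),onz(D,(224/1.5625,325/1.5625),.15))
im=cv2.imread("pics/scene0.png");b,g,r=[im[...,i].astype(int) for i in range(3)]
k=((r>110)&(g<80)&(b<80)&(r-g>80)).astype(np.uint8);n,l,st,ce=cv2.connectedComponentsWithStats(k)
sc=[ce[i] for i in range(1,n) if 15<st[i,4]<150];print([st[i] for i in range(1,n) if 15<st[i,4]<150])
sd=[(278.6,323.9),(242.8,366.5),(223.5,297.1),(189.8,334.1)]
for q in sc: print("red",q.round(1),onz(S,q,.018).round(4))
```

```text
disc scene (array([ 0.5584, -0.0187]), np.float64(0.1597))
disc side (array([ 0.5544, -0.02  ]), np.float64(0.159))
bowl rim (array([ 0.5057, -0.0741]), np.float64(0.0805))
bowl rim (array([ 0.5023, -0.0747]), np.float64(0.08))
bowl rim near incl (array([ 0.5038, -0.077 ]), np.float64(0.0803))
post [0.64924198 0.0686419  0.09640417] [0.64814228 0.06812806 0.095     ] [0.65031072 0.06772368 0.095     ]
white [ 0.60420818 -0.19160904  0.03      ] brass [ 0.72677321 -0.06842385  0.03      ] [ 0.73314093 -0.07299451  0.03      ]
grey [ 0.42869016 -0.15078286  0.03      ]
sticktop [ 0.43778507 -0.36654371  0.16109552]
box S [ 0.4267 -0.3918  0.07  ]
box S [ 0.4127 -0.3561  0.07  ]
box S [ 0.444  -0.3353  0.07  ]
box S [ 0.4642 -0.3762  0.07  ]
box D [ 0.4638 -0.3845  0.07  ]
box D [ 0.4257 -0.3967  0.07  ]
box D [ 0.4162 -0.3588  0.07  ]
box D [ 0.4547 -0.3449  0.07  ]
stick exit [ 0.44596987 -0.3636362   0.075     ] [ 0.43738423 -0.36622859  0.075     ]
mug base D [ 0.73975809 -0.27557203  0.        ] mug rim S [ 0.74439142 -0.28379535  0.085     ] candle [ 0.60593016 -0.40749802  0.        ] [ 0.61145521 -0.41683977  0.        ]
vase [0.76368495 0.21296254 0.15      ] [0.75431423 0.21425234 0.15      ]
[array([350, 183,  10,  11,  63], dtype=int32), array([384, 198,  10,  11,  60], dtype=int32), array([340, 216,  10,  11,  64], dtype=int32), array([373, 228,  10,  12,  59], dtype=int32)]
red [354.7 188.2] [0.4027 0.2627 0.018 ]
red [388.3 202.5] [0.4232 0.3794 0.018 ]
red [344.1 220.7] [0.5355 0.2551 0.018 ]
red [377.1 233.8] [0.5491 0.3645 0.018 ]
```

```bash
cat >> h.py <<'E'
from scipy.spatial.transform import Rotation as Ro
def st(): 
    s=monitor.observe(); R=Ro.from_quat(s["tool_rot"]).as_matrix(); return s,np.array(s["eef_pos"]),R
def jawang(R): return np.degrees(np.arctan2(R[1,1],R[0,1]))
def go(tgt,jaw=None,n=None,mod180=True):
    """print rows for moving to tgt (world) with jaw world angle deg"""
    s,p,R=st(); d=np.array(tgt)-p; dy=0
    if jaw is not None:
        dy=-(jaw-jawang(R)); P=180 if mod180 else 360; dy=(dy+P/2)%P-P/2   # tool x down: +yaw = cw
    n=n or int(max(np.ceil(np.linalg.norm(d)/.055),np.ceil(abs(dy)/10.5),1))
    rows=[]
    q=R.copy()
    for i in range(n):
        v=q.T@(d/n); rows.append({"xyz":[round(float(x),3) for x in v],"yaw":round(dy/n,1)})
        q=q@Ro.from_rotvec([np.radians(dy/n),0,0]).as_matrix()
    print("t",round(s["time"],2),"p",p.round(4),"jaw",round(jawang(R),1),"j6",round(s["joints"][5],2),"d",d.round(4),"dyaw",round(dy,1))
    import json; print(json.dumps(rows))
E
python3 - <<'E'
from h import *
s,p,R=st(); print(R.round(3),jawang(R))
C=np.array([.556,-.0195]); a=np.radians(43.5)
P=C+.13*np.array([np.cos(a),np.sin(a)]); print(P)
go([P[0],P[1],.231],133.5)
E
```

```text
[[-0.     0.306 -0.952]
 [ 0.001 -0.952 -0.306]
 [-1.    -0.001 -0.   ]] -72.19014915086464
[0.65029867 0.06998609]
t 0.15 p [ 0.1605 -0.4997  0.2309] jaw -72.2 j6 1.42 d [4.898e-01 5.697e-01 1.000e-04] dyaw -25.7
[{"xyz": [0.0, -0.028, -0.046], "yaw": -1.8}, {"xyz": [0.0, -0.027, -0.047], "yaw": -1.8}, {"xyz": [0.0, -0.025, -0.047], "yaw": -1.8}, {"xyz": [0.0, -0.024, -0.048], "yaw": -1.8}, {"xyz": [0.0, -0.022, -0.049], "yaw": -1.8}, {"xyz": [0.0, -0.02, -0.05], "yaw": -1.8}, {"xyz": [0.0, -0.019, -0.05], "yaw": -1.8}, {"xyz": [0.0, -0.017, -0.051], "yaw": -1.8}, {"xyz": [0.0, -0.016, -0.051], "yaw": -1.8}, {"xyz": [0.0, -0.014, -0.052], "yaw": -1.8}, {"xyz": [0.0, -0.012, -0.052], "yaw": -1.8}, {"xyz": [0.0, -0.011, -0.053], "yaw": -1.8}, {"xyz": [0.0, -0.009, -0.053], "yaw": -1.8}, {"xyz": [0.0, -0.007, -0.053], "yaw": -1.8}]
```

Request:
send_rows([
  {"xyz":[0,-0.028,-0.046],"yaw":-1.8},
  {"xyz":[0,-0.027,-0.047],"yaw":-1.8},
  {"xyz":[0,-0.025,-0.047],"yaw":-1.8},
  {"xyz":[0,-0.024,-0.048],"yaw":-1.8},
  {"xyz":[0,-0.022,-0.049],"yaw":-1.8},
  {"xyz":[0,-0.02,-0.05],"yaw":-1.8},
  {"xyz":[0,-0.019,-0.05],"yaw":-1.8},
  {"xyz":[0,-0.017,-0.051],"yaw":-1.8},
], jaw=-1)

```text
time: 1.15
eef_pos: [0.4421, -0.1728, 0.2313]
tool_rot: [0.679, 0.196, -0.679, 0.197]
ft_force: [0.4, -1.1, -1.0]
grip_width: 1.0
```

Request:
send_rows([
  {"xyz":[0,-0.016,-0.051],"yaw":-1.8},
  {"xyz":[0,-0.014,-0.052],"yaw":-1.8},
  {"xyz":[0,-0.012,-0.052],"yaw":-1.8},
  {"xyz":[0,-0.011,-0.053],"yaw":-1.8},
  {"xyz":[0,-0.009,-0.053],"yaw":-1.8},
  {"xyz":[0,-0.007,-0.053],"yaw":-1.8},
  {"xyz":[0,0,0],"yaw":0},
])

```text
time: 2.02
eef_pos: [0.6533, 0.0716, 0.2297]
tool_rot: [-0.657, -0.261, 0.658, -0.26]
ft_force: [-0.9, -1.0, -0.1]
grip_width: 0.997
```

Run:
```python
from h import *
m=imaging.camera_model("wrist");im=imaging.capture("wrist");cv2.imwrite("pics/w1.png",im)
go([.6503,.07,.231],-46.5)
print("post exp",fish(m,[[.6503,.07,.095],[.6503,.07,.045],[.504,-.0755,.105]]))
```

```text
t 2.08 p [0.6524 0.0702 0.2302] jaw -46.9 j6 2.37 d [-0.0021 -0.0002  0.0008] dyaw -0.4
[{"xyz": [-0.001, -0.001, 0.002], "yaw": -0.4}]
post exp [[257.8957753  184.94872258]
 [258.11549217 172.05479091]
 [262.87957825 343.07497181]]
```

View pics/w1.png

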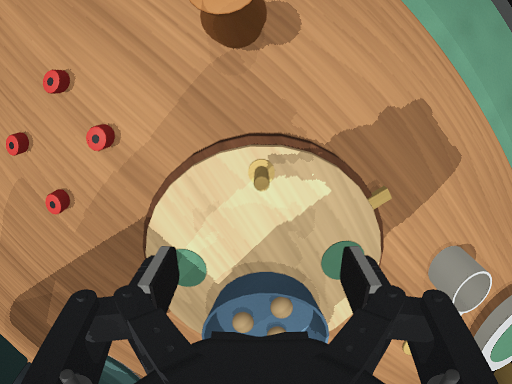

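Run:
```python
from h import *
m=imaging.camera_model("wrist")
print(fonz(m,(261,183),.095), fonz(m,(262,166),.046))
go([.6498,.0685,.064],-46.5)
for u in [(56,82),(100,138),(57,202),(17,144)]: print(fonz(m,u,.018).round(3))
```

```text
[0.65277538 0.0675443  0.095     ] [0.65761312 0.0701844  0.046     ]
t 2.08 p [0.6524 0.0702 0.2302] jaw -46.9 j6 2.37 d [-0.0026 -0.0017 -0.1662] dyaw -0.4
[{"xyz": [0.042, -0.0, 0.001], "yaw": -0.1}, {"xyz": [0.042, -0.0, 0.001], "yaw": -0.1}, {"xyz": [0.042, -0.0, 0.001], "yaw": -0.1}, {"xyz": [0.042, -0.0, 0.001], "yaw": -0.1}]
[0.552 0.358 0.018]
[0.537 0.25  0.018]
[0.405 0.258 0.018]
[0.427 0.372 0.018]
```

Request:
send_rows([
  {"xyz":[0.042,0,0]},
  {"xyz":[0.042,0,0.001]},
  {"xyz":[0.042,0,0]},
  {"xyz":[0.04,0,0]},
  {"xyz":[0,0,0]},
], jaw=-1)

```text
invalid input
```

Request:
send_rows([
  {"xyz":[0,0,0]},
  {"xyz":[0,0,0]},
  {"xyz":[0,0,0]},
  {"xyz":[0,0,0]},
  {"xyz":[0,0,0]},
  {"xyz":[0,0,0]},
], jaw=1, newtons=25)

```text
invalid input
```

Run:
```python
from h import *
s,p,R=st();print(p,s["ft_force"],s["grip_width"])
C=np.array([.556,-.0195]);v=p[:2]-C;print(np.hypot(*v),np.degrees(np.arctan2(v[1],v[0])))
# arc rows: 62 deg in n rows, yaw ccw 32
n=14;r=.129;a0=np.arctan2(v[1],v[0]);q=R.copy();pp=p[:2].copy();yaw=-2.3
for i in range(1,n+1):
    a=a0+np.radians(61)*i/n; t=C+r*np.array([np.cos(a),np.sin(a)])
    d=np.r_[t-pp,0];print((q.T@d).round(3),end=' ');pp=t;q=q@Ro.from_rotvec([np.radians(yaw),0,0]).as_matrix()
```

```text
[0.65235241 0.07016685 0.23017003] [-0.84050836 -0.73103832 -0.03606448] 0.9995126341192604
0.13162040728981297 42.9416665913759
[ 0.    -0.01   0.003] [ 0.    -0.01   0.001] [ 0.    -0.01   0.001] [ 0.    -0.01   0.001] [ 0.    -0.01   0.002] [ 0.    -0.01   0.002] [ 0.    -0.01   0.002] [ 0.    -0.009  0.003] [ 0.    -0.009  0.003] [ 0.    -0.009  0.003] [ 0.    -0.009  0.004] [ 0.    -0.009  0.004] [ 0.    -0.009  0.004] [ 0.    -0.009  0.005]
```

Yaw must be given in every row.

Request:
send_rows([
  {"xyz":[0.042,0,0],"yaw":0},
  {"xyz":[0.042,0,0.001],"yaw":0},
  {"xyz":[0.042,0,0],"yaw":0},
  {"xyz":[0.04,0,0],"yaw":0},
  {"xyz":[0,0,0],"yaw":0},
], jaw=-1)

```text
time: 2.7
eef_pos: [0.649, 0.0674, 0.0634]
tool_rot: [-0.656, -0.259, 0.66, -0.258]
ft_force: [0.2, 0.3, 0.3]
grip_width: 0.999
```

Request:
send_rows([
  {"xyz":[0,0,0],"yaw":0},
  {"xyz":[0,0,0],"yaw":0},
  {"xyz":[0,0,0],"yaw":0},
  {"xyz":[0,0,0],"yaw":0},
  {"xyz":[0,0,0],"yaw":0},
  {"xyz":[0,0,0],"yaw":0},
], jaw=1, newtons=25)

```text
time: 3.45
eef_pos: [0.6516, 0.0683, 0.066]
tool_rot: [0.658, 0.259, -0.658, 0.259]
ft_force: [-1.1, -0.4, 5.7]
grip_width: 0.176
```

Run:
```python
from h import *
s,p,R=st();print(p,s["ft_force"],s["grip_width"])
C=np.array([.556,-.0195]);v=p[:2]-C;print(np.hypot(*v),np.degrees(np.arctan2(v[1],v[0])))
n=14;r=.129;a0=np.arctan2(v[1],v[0]);q=R.copy();pp=p[:2].copy();yaw=-2.3
for i in range(1,n+1):
    a=a0+np.radians(61)*i/n; t=C+r*np.array([np.cos(a),np.sin(a)])
    d=np.r_[t-pp,0];print((q.T@d).round(3),end=' ');pp=t;q=q@Ro.from_rotvec([np.radians(yaw),0,0]).as_matrix()
```

```text
[0.65160144 0.06830846 0.06598807] [-1.14615215 -0.43709531  5.73895487] 0.1760678897306827
0.12980739435004401 42.56699971233022
[-0.    -0.01   0.001] [-0.    -0.01   0.001] [-0.    -0.01   0.001] [-0.    -0.01   0.001] [-0.    -0.01   0.002] [-0.    -0.01   0.002] [-0.    -0.01   0.002] [-0.    -0.009  0.003] [-0.    -0.009  0.003] [-0.    -0.009  0.003] [-0.    -0.009  0.004] [-0.    -0.009  0.004] [-0.    -0.009  0.004] [-0.    -0.009  0.005]
```

Request:
send_rows([
  {"xyz":[0,-0.01,0.001],"yaw":-2.3},
  {"xyz":[0,-0.01,0.001],"yaw":-2.3},
  {"xyz":[0,-0.01,0.001],"yaw":-2.3},
  {"xyz":[0,-0.01,0.001],"yaw":-2.3},
  {"xyz":[0,-0.01,0.002],"yaw":-2.3},
  {"xyz":[0,-0.01,0.002],"yaw":-2.3},
  {"xyz":[0,-0.01,0.002],"yaw":-2.3},
])

```text
time: 4.32
eef_pos: [0.5916, 0.1045, 0.0659]
tool_rot: [-0.615, -0.348, 0.615, -0.35]
ft_force: [-1.5, -13.1, 7.8]
grip_width: 0.177
```

Run:
```python
from h import *
s,p,R=st();print(p,s["ft_force"],s["grip_width"])
C=np.array([.556,-.0195]);v=p[:2]-C;print(np.hypot(*v),np.degrees(np.arctan2(v[1],v[0])),jawang(R),s["joints"][5])
n=7;r=.13;a0=np.arctan2(v[1],v[0]);q=R.copy();pp=p[:2].copy();yaw=-2.3
for i in range(1,n+1):
    a=a0+(np.radians(105)-a0)*i/n; t=C+r*np.array([np.cos(a),np.sin(a)])
    d=np.r_[t-pp,0];print((q.T@d).round(3),end=' ');pp=t;q=q@Ro.from_rotvec([np.radians(yaw),0,0]).as_matrix()
```

```text
[0.59159049 0.10449418 0.06594139] [ -1.51028963 -13.1208435    7.82677376] 0.17721282288896006
0.12900093020768977 73.98474319804555 -30.799679664692714 2.149035648440031
[-0.    -0.01   0.002] [-0.    -0.009  0.003] [-0.    -0.009  0.004] [-0.    -0.009  0.004] [-0.    -0.009  0.004] [-0.    -0.009  0.005] [-0.    -0.009  0.005]
```

Request:
send_rows([
  {"xyz":[0,-0.01,0.003],"yaw":-3.5},
  {"xyz":[0,-0.009,0.004],"yaw":-3.5},
  {"xyz":[0,-0.009,0.004],"yaw":-3.5},
  {"xyz":[0,-0.009,0.004],"yaw":-3.5},
  {"xyz":[0,-0.009,0.004],"yaw":-3.5},
  {"xyz":[0,-0.009,0.004],"yaw":-3.5},
  {"xyz":[0,-0.009,0.004],"yaw":-3.5},
  {"xyz":[0,0,0],"yaw":0},
])

```text
time: 5.32
eef_pos: [0.5227, 0.103, 0.0659]
tool_rot: [0.527, 0.472, -0.526, 0.472]
ft_force: [0.7, 3.6, 5.6]
grip_width: 0.182
```

Request:
send_rows([
  {"xyz":[0,0,0],"yaw":0},
  {"xyz":[0,0,0],"yaw":0},
  {"xyz":[0,0,0],"yaw":0},
  {"xyz":[0,0,0],"yaw":0},
], jaw=-1)

```text
time: 5.82
eef_pos: [0.523, 0.1026, 0.0652]
tool_rot: [-0.527, -0.471, 0.527, -0.471]
ft_force: [0.1, -0.4, -0.3]
grip_width: 0.994
```

Run:
```python
from h import *
s,p,R=st();print(p,s["ft_force"],s["grip_width"])
C=np.array([.556,-.0195]);v=p[:2]-C;print(np.hypot(*v),np.degrees(np.arctan2(v[1],v[0])),jawang(R),s["joints"][5])
```

```text
[0.52298583 0.1026246  0.06516387] [ 0.08076594 -0.37994573 -0.2748168 ] 0.9942419545510619
0.12650831221148512 105.12729589679414 -6.39674104395642 1.7232577495434345
```

Raise and head toward the barrels, then look.

Request:
send_rows([
  {"xyz":[-0.045,0,0],"yaw":0},
  {"xyz":[-0.045,0,0],"yaw":0},
  {"xyz":[-0.045,0,0],"yaw":0},
  {"xyz":[-0.03,0,-0.03],"yaw":0},
  {"xyz":[0,0,-0.05],"yaw":0},
  {"xyz":[0,0,-0.05],"yaw":0},
  {"xyz":[0,0,-0.02],"yaw":0},
])

```text
time: 6.7
eef_pos: [0.5396, 0.2538, 0.2299]
tool_rot: [-0.527, -0.472, 0.527, -0.472]
ft_force: [1.4, -1.2, -0.9]
grip_width: 1.0
```

```bash
cat >> h.py <<'E'
def look(tag):
    ms={};ims={}
    for n in ("scene","side","wrist"):
        ms[n]=imaging.camera_model(n);ims[n]=imaging.capture(n);cv2.imwrite(f"pics/{n}_{tag}.png",ims[n])
    a=cv2.resize(ims["scene"],(520,390));
    return ms,ims
def redw(im):
    b,g,r=[im[...,i].astype(int) for i in range(3)]
    k=((r>100)&(g<80)&(b<80)&(r-g>70)).astype(np.uint8); k=cv2.morphologyEx(k,cv2.MORPH_CLOSE,np.ones((5,5)))
    n,l,st,ce=cv2.connectedComponentsWithStats(k); return [(ce[i].round(1).tolist(),int(st[i,4])) for i in range(1,n) if st[i,4]>30]
E
python3 - <<'E'
from h import *
s,p,R=st();print(p,jawang(R))
ms,ims=look("a")
for c,a in redw(ims["scene"]): print("S",c,a,onz(ms["scene"],c,.018).round(4))
for c,a in redw(ims["side"]): print("D",c,a,onz(ms["side"],c,.016).round(4))
for c,a in redw(ims["wrist"]): print("W",c,a,fonz(ms["wrist"],c,.02).round(4))
crop(ims["scene"],195,130,190,140,4,"pics/c5.png")
E
```

```text
[0.53958639 0.25384192 0.22993782] -6.2856544466525515
S [387.9, 202.9] 94 [0.4251 0.3784 0.018 ]
S [344.0, 220.9] 97 [0.5364 0.2551 0.018 ]
S [377.1, 234.0] 101 [0.5498 0.3648 0.018 ]
D [223.4, 296.9] 230 [0.5343 0.2542 0.016 ]
D [278.7, 323.5] 274 [0.4012 0.2614 0.016 ]
D [190.0, 333.9] 290 [0.5477 0.3638 0.016 ]
D [242.8, 366.3] 325 [0.4223 0.3775 0.016 ]
W [259.0, 73.7] 171 [0.5518 0.3606 0.02  ]
W [162.8, 73.4] 105 [0.438  0.3786 0.02  ]
W [256.7, 164.1] 464 [0.5371 0.2532 0.02  ]
W [154.1, 170.4] 451 [0.4065 0.2608 0.02  ]
```

View pics/c5.png

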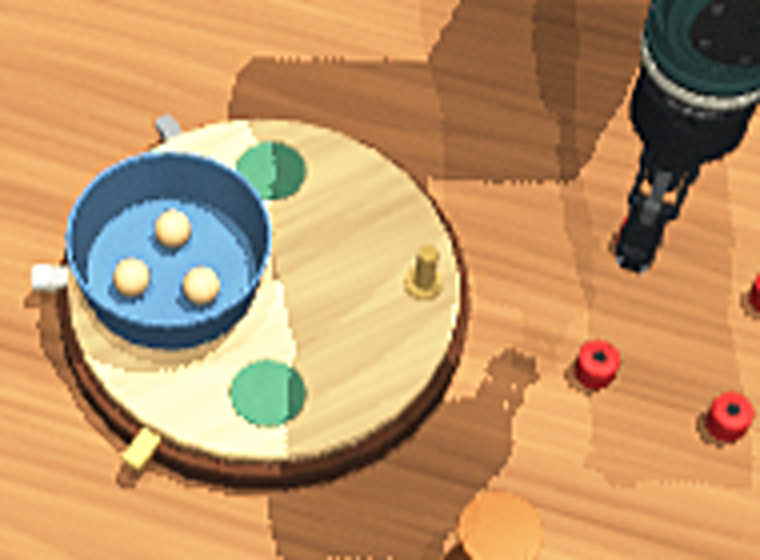

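View pics/wrist_a.png

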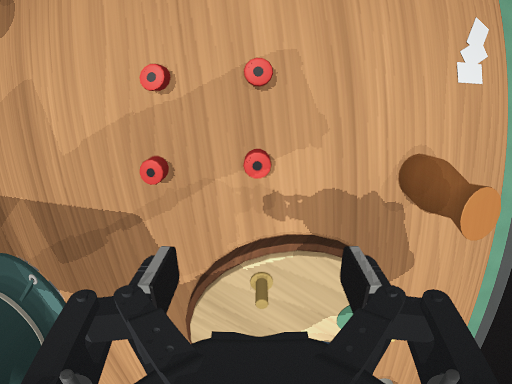

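Run:
```python
from h import *
S=imaging.camera_model("scene")
c=lambda p:((p[0]+.5)/4+195-.5,(p[1]+.5)/4+130-.5)
P=np.array([onz(S,c(p),.105) for p in [(66,240),(271,240),(168,153),(95,180),(240,180)]])
A=np.c_[2*P[:,:2],np.ones(5)];x=np.linalg.lstsq(A,(P[:,:2]**2).sum(1),rcond=None)[0];print("bowl",x[:2],np.sqrt(x[2]+x[0]**2+x[1]**2))
for q in [(172,228),(131,277),(201,285)]: print("ball",onz(S,c(q),.066).round(4))
print("post",onz(S,c((426,252)),.095))
go([.536,.254,.004])
```

```text
bowl [ 0.58071526 -0.09403273] 0.08041991688042793
ball [ 0.548  -0.1032  0.066 ]
ball [ 0.6021 -0.1191  0.066 ]
ball [ 0.5917 -0.0634  0.066 ]
post [0.52381098 0.10149701 0.095     ]
t 6.85 p [0.5396 0.2518 0.2299] jaw -6.3 j6 1.98 d [-0.0036  0.0022 -0.2259] dyaw 0
[{"xyz": [0.045, -0.001, -0.0], "yaw": 0.0}, {"xyz": [0.045, -0.001, -0.0], "yaw": 0.0}, {"xyz": [0.045, -0.001, -0.0], "yaw": 0.0}, {"xyz": [0.045, -0.001, -0.0], "yaw": 0.0}, {"xyz": [0.045, -0.001, -0.0], "yaw": 0.0}]
```

Request:
send_rows([
  {"xyz":[0.045,-0.004,-0.001],"yaw":0},
  {"xyz":[0.045,0,-0.001],"yaw":0},
  {"xyz":[0.045,0,0],"yaw":0},
  {"xyz":[0.045,0,0],"yaw":0},
  {"xyz":[0.044,0,0],"yaw":0},
  {"xyz":[0,0,0],"yaw":0},
])

```text
time: 7.6
eef_pos: [0.5342, 0.2522, 0.0043]
tool_rot: [-0.526, -0.472, 0.529, -0.47]
ft_force: [-0.1, 0.2, 0.8]
grip_width: 0.999
```

Request:
send_rows([
  {"xyz":[0,0,0],"yaw":0},
  {"xyz":[0,0,0],"yaw":0},
  {"xyz":[0,0,0],"yaw":0},
  {"xyz":[0,0,0],"yaw":0},
  {"xyz":[0,0,0],"yaw":0},
], jaw=1, newtons=40)

```text
time: 8.22
eef_pos: [0.5366, 0.2543, 0.0076]
tool_rot: [0.528, 0.471, -0.526, 0.472]
ft_force: [-1.6, -1.2, 9.6]
grip_width: 0.384
```

Request:
send_rows([
  {"xyz":[-0.04,0,0],"yaw":0},
  {"xyz":[-0.05,0,0],"yaw":0},
  {"xyz":[-0.05,0,0],"yaw":0},
  {"xyz":[-0.02,0,0],"yaw":0},
])

```text
time: 8.72
eef_pos: [0.5369, 0.2545, 0.17]
tool_rot: [0.529, 0.471, -0.526, 0.472]
ft_force: [0.3, 0.1, -0.9]
grip_width: 0.385
```

Run:
```python
from h import *
go([.5785,-.094,.16],75)
m=imaging.camera_model("wrist");im=imaging.capture("wrist");cv2.imwrite("pics/w3.png",im)
```

```text
t 8.72 p [0.5369 0.2545 0.17  ] jaw -6.4 j6 1.99 d [ 0.0416 -0.3485 -0.01  ] dyaw -81.4
[{"xyz": [0.001, 0.01, 0.043], "yaw": -10.2}, {"xyz": [0.001, 0.002, 0.044], "yaw": -10.2}, {"xyz": [0.001, -0.005, 0.044], "yaw": -10.2}, {"xyz": [0.001, -0.013, 0.042], "yaw": -10.2}, {"xyz": [0.001, -0.02, 0.039], "yaw": -10.2}, {"xyz": [0.001, -0.027, 0.035], "yaw": -10.2}, {"xyz": [0.001, -0.033, 0.029], "yaw": -10.2}, {"xyz": [0.001, -0.037, 0.023], "yaw": -10.2}]
```

View pics/w3.png

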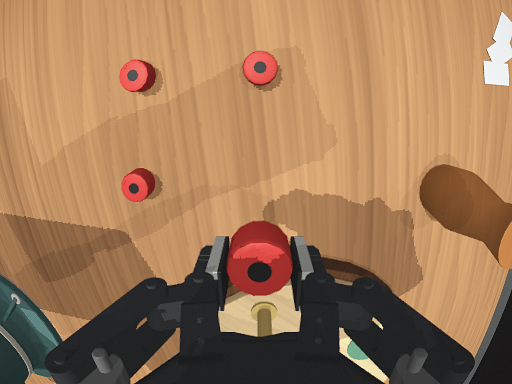

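Run:
```python
from h import *
go([.5785,-.094,.165],38,8)
```

```text
t 8.78 p [0.5373 0.2546 0.1712] jaw -6.4 j6 1.99 d [ 0.0412 -0.3486 -0.0062] dyaw -44.4
[{"xyz": [0.001, 0.01, 0.043], "yaw": -5.5}, {"xyz": [0.001, 0.006, 0.043], "yaw": -5.5}, {"xyz": [0.001, 0.002, 0.044], "yaw": -5.5}, {"xyz": [0.001, -0.003, 0.044], "yaw": -5.5}, {"xyz": [0.001, -0.007, 0.043], "yaw": -5.5}, {"xyz": [0.001, -0.011, 0.042], "yaw": -5.5}, {"xyz": [0.001, -0.015, 0.041], "yaw": -5.5}, {"xyz": [0.001, -0.019, 0.04], "yaw": -5.5}]
```

Request:
send_rows([
  {"xyz":[0.001,0.01,0.043],"yaw":-5.5},
  {"xyz":[0.001,0.006,0.043],"yaw":-5.5},
  {"xyz":[0.001,0.002,0.044],"yaw":-5.5},
  {"xyz":[0.001,-0.003,0.044],"yaw":-5.5},
  {"xyz":[0.001,-0.007,0.043],"yaw":-5.5},
  {"xyz":[0.001,-0.011,0.042],"yaw":-5.5},
  {"xyz":[0.001,-0.015,0.041],"yaw":-5.5},
  {"xyz":[0.001,-0.019,0.04],"yaw":-5.5},
])

```text
time: 9.78
eef_pos: [0.5764, -0.0955, 0.1582]
tool_rot: [0.311, 0.635, -0.311, 0.635]
ft_force: [-0.5, 1.1, -0.4]
grip_width: 0.387
```

Request:
send_rows([
  {"xyz":[0.02,0,0],"yaw":0},
  {"xyz":[0.03,0,0],"yaw":0},
  {"xyz":[0.02,0,0],"yaw":0},
  {"xyz":[0.012,0,0],"yaw":0},
  {"xyz":[0,0,0],"yaw":0},
])

```text
time: 10.4
eef_pos: [0.5762, -0.094, 0.0759]
tool_rot: [0.312, 0.635, -0.312, 0.634]
ft_force: [0.3, -0.9, 0.3]
grip_width: 0.378
```

Run:
```python
from h import *
go([.5785,-.094,.078],38)
print(monitor.observe()["ft_force"])
ms,ims=look("b")
crop(ims["scene"],195,140,110,90,4,"pics/c6.png")
crop(ims["side"],230,110,130,120,5,"pics/c7.png")
```

```text
t 10.4 p [ 0.5762 -0.094   0.0759] jaw 37.6 j6 0.61 d [0.0023 0.     0.0021] dyaw -0.4
[{"xyz": [-0.002, 0.002, 0.001], "yaw": -0.4}]
[ 0.25224471 -0.91914596  0.30500023]
```

View pics/c6.png

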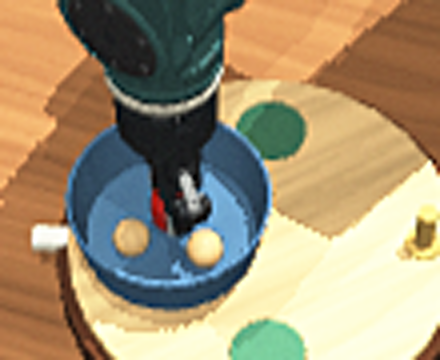

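View pics/c7.png

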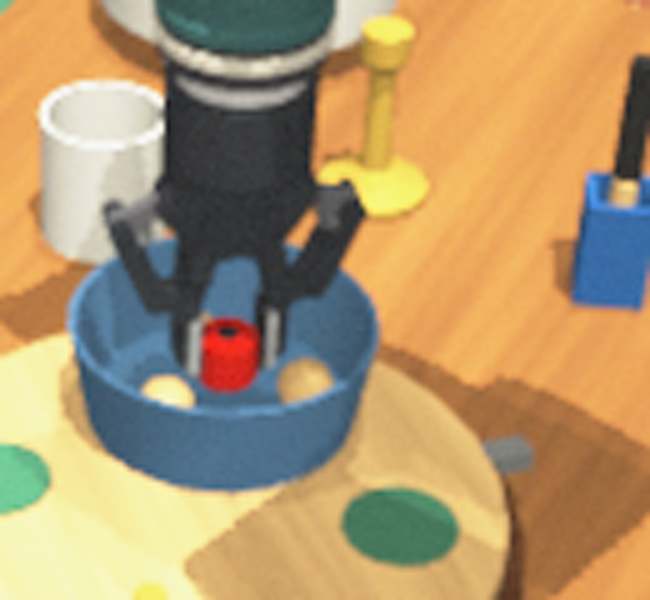

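Well placed over the free middle. Release partly, rise, and return to the barrels.

Request:
send_rows([
  {"xyz":[0.006,0,0],"yaw":0},
  {"xyz":[0,0,0],"yaw":0},
  {"xyz":[0,0,0],"yaw":0},
])

```text
time: 10.92
eef_pos: [0.5766, -0.0941, 0.0703]
tool_rot: [0.312, 0.634, -0.312, 0.634]
ft_force: [-0.1, -0.1, 0.1]
grip_width: 0.379
```

Request:
send_rows([
  {"xyz":[0,0,0],"yaw":0},
  {"xyz":[0,0,0],"yaw":0},
  {"xyz":[0,0,0],"yaw":0},
  {"xyz":[-0.02,0,0],"yaw":0},
  {"xyz":[-0.03,0,0],"yaw":0},
  {"xyz":[-0.04,0,0],"yaw":0},
  {"xyz":[-0.04,0,0],"yaw":0},
], jaw=0)

```text
time: 11.8
eef_pos: [0.5763, -0.0941, 0.2015]
tool_rot: [0.312, 0.635, -0.312, 0.634]
ft_force: [0.4, 0.3, 0.2]
grip_width: 0.503
```

Run:
```python
from h import *
go([.404,.261,.205],-6)
ms,ims=look("c")
crop(ims["scene"],195,140,110,90,4,"pics/c8.png")
for c,a in redw(ims["scene"]): print("S",c,a,onz(ms["scene"],c,.018).round(4))
for c,a in redw(ims["side"]): print("D",c,a,onz(ms["side"],c,.016).round(4))
```

```text
t 11.8 p [ 0.5763 -0.0941  0.2015] jaw 37.6 j6 0.61 d [-0.1723  0.3551  0.0035] dyaw 43.6
[{"xyz": [-0.0, 0.01, -0.048], "yaw": 5.5}, {"xyz": [-0.0, 0.005, -0.049], "yaw": 5.5}, {"xyz": [-0.0, 0.001, -0.049], "yaw": 5.5}, {"xyz": [-0.0, -0.004, -0.049], "yaw": 5.5}, {"xyz": [-0.0, -0.009, -0.049], "yaw": 5.5}, {"xyz": [-0.0, -0.013, -0.048], "yaw": 5.5}, {"xyz": [-0.0, -0.018, -0.046], "yaw": 5.5}, {"xyz": [-0.0, -0.022, -0.044], "yaw": 5.5}]
S [354.4, 188.6] 90 [0.4046 0.262  0.018 ]
S [237.5, 193.8] 99 [ 0.5468 -0.1058  0.018 ]
S [387.8, 202.9] 97 [0.4252 0.3781 0.018 ]
S [376.7, 234.3] 98 [0.5513 0.3638 0.018 ]
D [274.7, 185.4] 131 [ 0.6014 -0.1583  0.016 ]
D [278.6, 323.5] 268 [0.4014 0.2615 0.016 ]
D [190.0, 333.9] 285 [0.5477 0.3638 0.016 ]
D [242.9, 366.3] 324 [0.4222 0.3774 0.016 ]
```

View pics/c8.png

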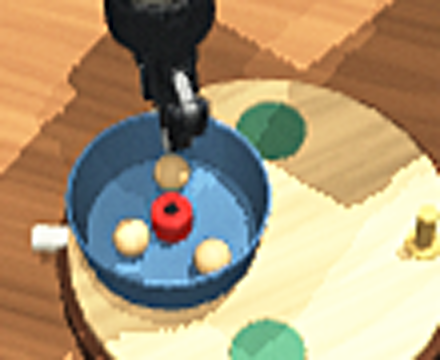

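Request:
send_rows([
  {"xyz":[0,0.01,-0.048],"yaw":5.5},
  {"xyz":[0,0.005,-0.049],"yaw":5.5},
  {"xyz":[0,0.001,-0.049],"yaw":5.5},
  {"xyz":[0,-0.004,-0.049],"yaw":5.5},
  {"xyz":[0,-0.009,-0.049],"yaw":5.5},
  {"xyz":[0,-0.013,-0.048],"yaw":5.5},
  {"xyz":[0,-0.018,-0.046],"yaw":5.5},
  {"xyz":[0,-0.022,-0.044],"yaw":5.5},
], jaw=-1)

```text
time: 12.95
eef_pos: [0.4036, 0.2623, 0.1993]
tool_rot: [-0.527, -0.471, 0.528, -0.47]
ft_force: [0.3, -1.1, -0.5]
grip_width: 1.001
```

Request:
send_rows([
  {"xyz":[0.03,0,0],"yaw":0},
  {"xyz":[0,0,0],"yaw":0},
])

```text
time: 13.2
eef_pos: [0.4033, 0.2609, 0.1683]
tool_rot: [-0.525, -0.472, 0.528, -0.471]
ft_force: [0.1, -0.7, 1.2]
grip_width: 0.998
```

Run:
```python
from h import *
s,p,R=st()
m=imaging.camera_model("wrist");im=imaging.capture("wrist");cv2.imwrite("pics/w4.png",im)
for c,a in redw(im): print("W",c,a,fonz(m,c,.02).round(4))
go([.4035,.2615,.007],-6)
```

```text
W [272.0, 64.5] 207 [0.4279 0.3711 0.02  ]
W [389.8, 67.0] 534 [0.5478 0.3635 0.02  ]
W [260.3, 177.2] 676 [0.4045 0.2608 0.02  ]
t 13.25 p [0.4042 0.2608 0.1695] jaw -6.4 j6 2.09 d [-0.0007  0.0007 -0.1625] dyaw -0.4
[{"xyz": [0.054, -0.0, -0.0], "yaw": -0.1}, {"xyz": [0.054, -0.0, -0.0], "yaw": -0.1}, {"xyz": [0.054, -0.0, -0.0], "yaw": -0.1}]
```

Request:
send_rows([
  {"xyz":[0.05,0,0],"yaw":0},
  {"xyz":[0.05,0,0],"yaw":0},
  {"xyz":[0.04,0,0],"yaw":0},
  {"xyz":[0.022,0,0],"yaw":0},
  {"xyz":[0,0,0],"yaw":0},
])

```text
time: 13.88
eef_pos: [0.4049, 0.2604, 0.0078]
tool_rot: [-0.527, -0.471, 0.528, -0.471]
ft_force: [0.3, -0.2, 0.2]
grip_width: 0.999
```

Request:
send_rows([
  {"xyz":[0,0,0],"yaw":0},
  {"xyz":[0,0,0],"yaw":0},
  {"xyz":[0,0,0],"yaw":0},
  {"xyz":[0,0,0],"yaw":0},
  {"xyz":[0,0,0],"yaw":0},
], jaw=1)

```text
time: 14.5
eef_pos: [0.4054, 0.2613, 0.0092]
tool_rot: [0.528, 0.471, -0.527, 0.472]
ft_force: [-1.6, -1.6, 10.7]
grip_width: 0.385
```

Request:
send_rows([
  {"xyz":[-0.04,0,0],"yaw":0},
  {"xyz":[-0.05,0,0],"yaw":0},
  {"xyz":[-0.05,0,0],"yaw":0},
  {"xyz":[-0.03,0,0],"yaw":0},
])

```text
time: 15.0
eef_pos: [0.4053, 0.2614, 0.1811]
tool_rot: [0.528, 0.471, -0.526, 0.472]
ft_force: [0.2, 0.4, -0.9]
grip_width: 0.382
```

Run:
```python
from h import *
S=imaging.camera_model("scene")
c=lambda p:((p[0]+.5)/4+195-.5,(p[1]+.5)/4+140-.5)
B=np.array([.5785,-.094])
for q,z in [((172,172),.066),((131,238),.066),((212,257),.066),((172,206),.079)]:
    X=onz(S,c(q),z)[:2]-[.002,0]; v=X-B; print(X.round(4),np.hypot(*v).round(3),np.degrees(np.arctan2(v[1],v[0])).round())
```

```text
[ 0.5314 -0.1084] 0.049 -163.0
[ 0.601  -0.1188] 0.033 -48.0
[ 0.5975 -0.0515] 0.047 66.0
[ 0.5698 -0.0945] 0.009 -177.0
```

Run:
```python
from h import *
go([.616,-.088,.17],-81,9)
```

```text
t 15.0 p [0.4053 0.2614 0.1811] jaw -6.4 j6 2.09 d [ 0.2107 -0.3494 -0.0111] dyaw 74.6
[{"xyz": [0.001, 0.028, 0.036], "yaw": 8.3}, {"xyz": [0.001, 0.032, 0.032], "yaw": 8.3}, {"xyz": [0.001, 0.037, 0.027], "yaw": 8.3}, {"xyz": [0.001, 0.04, 0.021], "yaw": 8.3}, {"xyz": [0.001, 0.043, 0.015], "yaw": 8.3}, {"xyz": [0.001, 0.044, 0.009], "yaw": 8.3}, {"xyz": [0.001, 0.045, 0.002], "yaw": 8.3}, {"xyz": [0.001, 0.045, -0.004], "yaw": 8.3}, {"xyz": [0.001, 0.044, -0.011], "yaw": 8.3}]
```

Request:
send_rows([
  {"xyz":[0,0.028,0.036],"yaw":8.3},
  {"xyz":[0.001,0.032,0.032],"yaw":8.3},
  {"xyz":[0,0.037,0.027],"yaw":8.3},
  {"xyz":[0.001,0.04,0.021],"yaw":8.3},
  {"xyz":[0.001,0.043,0.015],"yaw":8.3},
  {"xyz":[0.001,0.044,0.009],"yaw":8.3},
  {"xyz":[0.001,0.045,0.002],"yaw":8.3},
  {"xyz":[0.001,0.045,-0.004],"yaw":8.3},
])

```text
time: 16.0
eef_pos: [0.5917, -0.0512, 0.1726]
tool_rot: [0.7, 0.104, -0.699, 0.104]
ft_force: [0.5, 0.9, -0.4]
grip_width: 0.379
```

Request:
send_rows([
  {"xyz":[0,0.044,-0.011],"yaw":8.3},
  {"xyz":[0.02,0,0],"yaw":0},
  {"xyz":[0,0,0],"yaw":0},
])

```text
time: 16.38
eef_pos: [0.6139, -0.0887, 0.1513]
tool_rot: [-0.704, -0.055, 0.706, -0.054]
ft_force: [0.3, 0.6, 0.3]
grip_width: 0.382
```

Run:
```python
from h import *
go([.616,-.088,.085],-81)
```

```text
t 16.38 p [ 0.6139 -0.0887  0.1513] jaw -81.1 j6 2.71 d [ 0.0021  0.0007 -0.0663] dyaw -0.1
[{"xyz": [0.033, -0.0, -0.001], "yaw": -0.1}, {"xyz": [0.033, -0.0, -0.001], "yaw": -0.1}]
```

Request:
send_rows([
  {"xyz":[0.03,0,-0.002],"yaw":0},
  {"xyz":[0.026,0,0],"yaw":0},
  {"xyz":[0.011,0,0],"yaw":0},
  {"xyz":[0,0,0],"yaw":0},
])

```text
time: 16.88
eef_pos: [0.6165, -0.088, 0.0857]
tool_rot: [-0.705, -0.055, 0.705, -0.055]
ft_force: [-0.8, -0.1, 1.0]
grip_width: 0.381
```

Request:
send_rows([
  {"xyz":[0,0,0],"yaw":0},
  {"xyz":[0,0,0],"yaw":0},
  {"xyz":[0,0,0],"yaw":0},
  {"xyz":[-0.02,0,0],"yaw":0},
  {"xyz":[-0.03,0,0],"yaw":0},
  {"xyz":[-0.04,0,0],"yaw":0},
  {"xyz":[-0.03,0,0],"yaw":0},
], jaw=0)

```text
time: 17.75
eef_pos: [0.6168, -0.0884, 0.2072]
tool_rot: [0.705, 0.055, -0.705, 0.055]
ft_force: [-0.1, -0.7, -0.2]
grip_width: 0.501
```

Run:
```python
from h import *
ms,ims=look("d")
crop(ims["scene"],195,140,110,90,4,"pics/c9.png")
for c,a in redw(ims["scene"]): print("S",c,a,onz(ms["scene"],c,.018).round(4))
for c,a in redw(ims["side"]): print("D",c,a,onz(ms["side"],c,.016).round(4))
go([.5495,.3635,.205],-6)
```

```text
S [236.5, 199.0] 199 [ 0.567  -0.1023  0.018 ]
S [387.6, 202.9] 98 [0.4254 0.3774 0.018 ]
S [376.3, 234.5] 90 [0.5524 0.3627 0.018 ]
D [268.2, 183.5] 254 [ 0.6218 -0.1579  0.016 ]
D [189.9, 334.0] 284 [0.5477 0.3641 0.016 ]
D [242.9, 366.4] 322 [0.4221 0.3776 0.016 ]
t 17.9 p [ 0.6173 -0.0885  0.2068] jaw -81.1 j6 2.71 d [-0.0678  0.452  -0.0018] dyaw -75.1
[{"xyz": [0.0, -0.051, -0.0], "yaw": -8.3}, {"xyz": [0.0, -0.05, -0.008], "yaw": -8.3}, {"xyz": [0.0, -0.049, -0.015], "yaw": -8.3}, {"xyz": [0.0, -0.046, -0.022], "yaw": -8.3}, {"xyz": [0.0, -0.042, -0.028], "yaw": -8.3}, {"xyz": [0.0, -0.038, -0.034], "yaw": -8.3}, {"xyz": [0.0, -0.032, -0.039], "yaw": -8.3}, {"xyz": [0.0, -0.026, -0.043], "yaw": -8.3}, {"xyz": [0.0, -0.02, -0.047], "yaw": -8.3}]
```

View pics/c9.png

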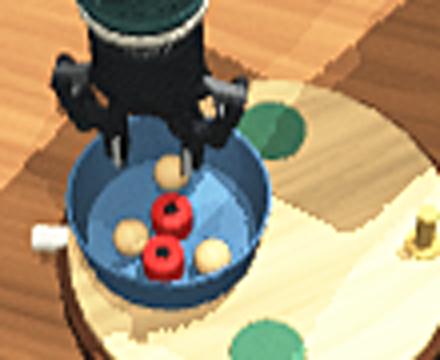

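Request:
send_rows([
  {"xyz":[0,-0.051,0],"yaw":-8.3},
  {"xyz":[0,-0.05,-0.008],"yaw":-8.3},
  {"xyz":[0,-0.049,-0.015],"yaw":-8.3},
  {"xyz":[0,-0.046,-0.022],"yaw":-8.3},
  {"xyz":[0,-0.042,-0.028],"yaw":-8.3},
  {"xyz":[0,-0.038,-0.034],"yaw":-8.3},
  {"xyz":[0,-0.032,-0.039],"yaw":-8.3},
  {"xyz":[0,-0.026,-0.043],"yaw":-8.3},
], jaw=-1)

```text
time: 18.9
eef_pos: [0.5567, 0.3149, 0.2043]
tool_rot: [-0.558, -0.433, 0.559, -0.433]
ft_force: [0.2, -0.6, -0.3]
grip_width: 1.003
```

Request:
send_rows([
  {"xyz":[0,-0.02,-0.047],"yaw":-8.3},
  {"xyz":[0.03,0,0],"yaw":0},
  {"xyz":[0,0,0],"yaw":0},
])

```text
time: 19.27
eef_pos: [0.5486, 0.3636, 0.1726]
tool_rot: [-0.525, -0.472, 0.529, -0.471]
ft_force: [0.4, 0.2, -0.7]
grip_width: 0.999
```

Run:
```python
from h import *
s,p,R=st()
m=imaging.camera_model("wrist");im=imaging.capture("wrist");cv2.imwrite("pics/w5.png",im)
for c,a in redw(im): print("W",c,a,fonz(m,c,.02).round(4))
go([.549,.3635,.0085],-6)
```

```text
W [261.9, 175.6] 666 [0.5514 0.3638 0.02  ]
W [146.6, 176.4] 641 [0.4277 0.3775 0.02  ]
t 19.32 p [0.5493 0.3634 0.1743] jaw -6.4 j6 2.14 d [-3.000e-04  1.000e-04 -1.658e-01] dyaw -0.4
[{"xyz": [0.041, 0.0, -0.0], "yaw": -0.1}, {"xyz": [0.041, 0.0, -0.0], "yaw": -0.1}, {"xyz": [0.041, 0.0, -0.0], "yaw": -0.1}, {"xyz": [0.041, 0.0, -0.0], "yaw": -0.1}]
```

Request:
send_rows([
  {"xyz":[0.05,0,0],"yaw":0},
  {"xyz":[0.05,0,0],"yaw":0},
  {"xyz":[0.043,0,0],"yaw":0},
  {"xyz":[0.022,0,0],"yaw":0},
  {"xyz":[0,0,0],"yaw":0},
])

```text
time: 19.95
eef_pos: [0.5499, 0.363, 0.0098]
tool_rot: [-0.527, -0.471, 0.528, -0.471]
ft_force: [-0.6, 0.0, 0.0]
grip_width: 1.002
```

Request:
send_rows([
  {"xyz":[0,0,0],"yaw":0},
  {"xyz":[0,0,0],"yaw":0},
  {"xyz":[0,0,0],"yaw":0},
  {"xyz":[0,0,0],"yaw":0},
  {"xyz":[0,0,0],"yaw":0},
], jaw=1)

```text
time: 20.58
eef_pos: [0.5505, 0.3641, 0.0114]
tool_rot: [0.528, 0.471, -0.527, 0.472]
ft_force: [-1.6, -2.3, 7.2]
grip_width: 0.382
```

Request:
send_rows([
  {"xyz":[-0.04,0,0],"yaw":0},
  {"xyz":[-0.05,0,0],"yaw":0},
  {"xyz":[-0.05,0,0],"yaw":0},
  {"xyz":[-0.03,0,0],"yaw":0},
])

```text
time: 21.08
eef_pos: [0.5505, 0.3642, 0.1834]
tool_rot: [0.528, 0.471, -0.526, 0.472]
ft_force: [0.5, -1.0, -0.8]
grip_width: 0.38
```

Run:
```python
from h import *
S=imaging.camera_model("scene")
c=lambda p:((p[0]+.5)/4+195-.5,(p[1]+.5)/4+140-.5)
B=np.array([.5785,-.094])
for q,z in [((170,172),.066),((131,237),.066),((212,257),.066),((172,206),.079),((163,252),.079)]:
    X=onz(S,c(q),z)[:2]-[.002,0]; v=X-B; print(X.round(4),np.hypot(*v).round(3),np.degrees(np.arctan2(v[1],v[0])).round())
a=np.radians(125);t=B+.044*np.array([np.cos(a),np.sin(a)]);print(t)
go([t[0],t[1],.17],35)
```

```text
[ 0.5319 -0.1099] 0.049 -161.0
[ 0.6001 -0.1191] 0.033 -49.0
[ 0.5975 -0.0515] 0.047 66.0
[ 0.5698 -0.0945] 0.009 -177.0
[ 0.6123 -0.0871] 0.034 12.0
[ 0.55326264 -0.05795731]
t 21.07 p [0.5505 0.3642 0.1834] jaw -6.4 j6 2.14 d [ 0.0028 -0.4221 -0.0134] dyaw -41.4
[{"xyz": [0.002, 0.006, 0.052], "yaw": -5.2}, {"xyz": [0.002, 0.001, 0.053], "yaw": -5.2}, {"xyz": [0.002, -0.003, 0.053], "yaw": -5.2}, {"xyz": [0.002, -0.008, 0.052], "yaw": -5.2}, {"xyz": [0.002, -0.013, 0.051], "yaw": -5.2}, {"xyz": [0.002, -0.017, 0.05], "yaw": -5.2}, {"xyz": [0.002, -0.022, 0.048], "yaw": -5.2}, {"xyz": [0.002, -0.026, 0.046], "yaw": -5.2}]
```

Request:
send_rows([
  {"xyz":[0.001,0.006,0.052],"yaw":-5.2},
  {"xyz":[0.001,0.001,0.053],"yaw":-5.2},
  {"xyz":[0.002,-0.003,0.053],"yaw":-5.2},
  {"xyz":[0.002,-0.008,0.052],"yaw":-5.2},
  {"xyz":[0.002,-0.013,0.051],"yaw":-5.2},
  {"xyz":[0.002,-0.017,0.05],"yaw":-5.2},
  {"xyz":[0.002,-0.022,0.048],"yaw":-5.2},
  {"xyz":[0.002,-0.026,0.046],"yaw":-5.2},
])

```text
time: 22.08
eef_pos: [0.5526, -0.0599, 0.1667]
tool_rot: [0.324, 0.628, -0.324, 0.629]
ft_force: [1.2, 0.6, 0.5]
grip_width: 0.379
```

Request:
send_rows([
  {"xyz":[0.02,0,0],"yaw":0},
  {"xyz":[0,0,0],"yaw":0},
])

```text
time: 22.32
eef_pos: [0.552, -0.0585, 0.1457]
tool_rot: [0.326, 0.628, -0.326, 0.627]
ft_force: [-0.3, -1.1, -0.6]
grip_width: 0.38
```

Run:
```python
from h import *
go([.553,-.058,.087],35)
```

```text
t 22.32 p [ 0.552  -0.0585  0.1457] jaw 35.1 j6 0.71 d [ 0.001   0.0005 -0.0587] dyaw 0.1
[{"xyz": [0.029, 0.001, 0.0], "yaw": 0.1}, {"xyz": [0.029, 0.001, 0.0], "yaw": 0.1}]
```

Request:
send_rows([
  {"xyz":[0.03,0.001,0],"yaw":0},
  {"xyz":[0.02,0,0],"yaw":0},
  {"xyz":[0.01,0,0],"yaw":0},
  {"xyz":[0,0,0],"yaw":0},
])

```text
time: 22.82
eef_pos: [0.5536, -0.0572, 0.0866]
tool_rot: [0.325, 0.628, -0.325, 0.628]
ft_force: [-0.0, -0.1, 0.3]
grip_width: 0.379
```

Request:
send_rows([
  {"xyz":[0,0,0],"yaw":0},
  {"xyz":[0,0,0],"yaw":0},
  {"xyz":[0,0,0],"yaw":0},
  {"xyz":[-0.02,0,0],"yaw":0},
  {"xyz":[-0.03,0,0],"yaw":0},
  {"xyz":[-0.04,0,0],"yaw":0},
  {"xyz":[-0.03,0,0],"yaw":0},
], jaw=0)

```text
time: 23.7
eef_pos: [0.5538, -0.0577, 0.2081]
tool_rot: [0.325, 0.627, -0.325, 0.628]
ft_force: [-0.3, 0.4, -1.3]
grip_width: 0.496
```

Run:
```python
from h import *
ms,ims=look("e")
crop(ims["scene"],195,140,110,90,4,"pics/c10.png")
for c,a in redw(ims["scene"]): print("S",c,a,onz(ms["scene"],c,.018).round(4))
for c,a in redw(ims["side"]): print("D",c,a,onz(ms["side"],c,.016).round(4))
go([.4242,.378,.205],-6)
```

```text
S [241.3, 196.2] 320 [ 0.5518 -0.0906  0.018 ]
S [387.7, 202.9] 96 [0.4253 0.3778 0.018 ]
D [268.1, 183.4] 262 [ 0.6222 -0.1582  0.016 ]
D [242.9, 366.4] 323 [0.4221 0.3776 0.016 ]
t 23.85 p [ 0.5543 -0.0578  0.2076] jaw 35.2 j6 0.71 d [-0.1301  0.4358 -0.0026] dyaw 41.2
[{"xyz": [0.0, 0.016, -0.048], "yaw": 4.6}, {"xyz": [0.0, 0.012, -0.049], "yaw": 4.6}, {"xyz": [0.0, 0.008, -0.05], "yaw": 4.6}, {"xyz": [0.0, 0.004, -0.05], "yaw": 4.6}, {"xyz": [0.0, 0.0, -0.051], "yaw": 4.6}, {"xyz": [0.0, -0.004, -0.05], "yaw": 4.6}, {"xyz": [0.0, -0.008, -0.05], "yaw": 4.6}, {"xyz": [0.0, -0.012, -0.049], "yaw": 4.6}, {"xyz": [0.0, -0.016, -0.048], "yaw": 4.6}]
```

View pics/c10.png

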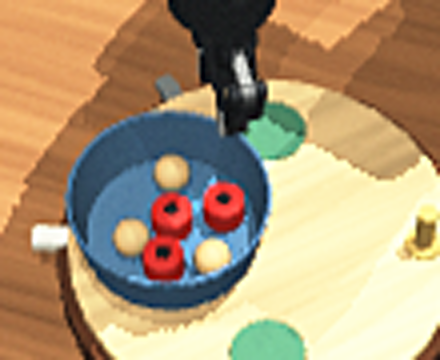

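Request:
send_rows([
  {"xyz":[0,0.016,-0.048],"yaw":4.6},
  {"xyz":[0,0.012,-0.049],"yaw":4.6},
  {"xyz":[0,0.008,-0.05],"yaw":4.6},
  {"xyz":[0,0.004,-0.05],"yaw":4.6},
  {"xyz":[0,0,-0.051],"yaw":4.6},
  {"xyz":[0,-0.004,-0.05],"yaw":4.6},
  {"xyz":[0,-0.008,-0.05],"yaw":4.6},
  {"xyz":[0,-0.012,-0.049],"yaw":4.6},
], jaw=-1)

```text
time: 24.85
eef_pos: [0.4358, 0.3306, 0.2054]
tool_rot: [-0.507, -0.492, 0.508, -0.492]
ft_force: [0.0, 0.2, -0.1]
grip_width: 0.998
```

Request:
send_rows([
  {"xyz":[0,-0.016,-0.048],"yaw":4.6},
  {"xyz":[0.03,0,0],"yaw":0},
  {"xyz":[0,0,0],"yaw":0},
])

```text
time: 25.22
eef_pos: [0.4206, 0.3771, 0.174]
tool_rot: [-0.524, -0.473, 0.528, -0.472]
ft_force: [0.1, 0.0, -0.6]
grip_width: 1.001
```

Run:
```python
from h import *
s,p,R=st()
m=imaging.camera_model("wrist");im=imaging.capture("wrist");cv2.imwrite("pics/w6.png",im)
for c,a in redw(im): print("W",c,a,fonz(m,c,.02).round(4))
go([.4245,.378,.0095],-6)
```

```text
W [263.2, 174.6] 735 [0.425  0.3778 0.02  ]
t 25.27 p [0.4214 0.377  0.1754] jaw -6.2 j6 2.26 d [ 0.0031  0.001  -0.1659] dyaw -0.2
[{"xyz": [0.041, 0.001, -0.0], "yaw": -0.0}, {"xyz": [0.041, 0.001, -0.0], "yaw": -0.0}, {"xyz": [0.041, 0.001, -0.0], "yaw": -0.0}, {"xyz": [0.041, 0.001, -0.0], "yaw": -0.0}]
```

Request:
send_rows([
  {"xyz":[0.05,0.002,-0.001],"yaw":0},
  {"xyz":[0.05,0,0],"yaw":0},
  {"xyz":[0.043,0,0],"yaw":0},
  {"xyz":[0.022,0,0],"yaw":0},
  {"xyz":[0,0,0],"yaw":0},
])

```text
time: 25.9
eef_pos: [0.4242, 0.3775, 0.0109]
tool_rot: [-0.526, -0.472, 0.527, -0.472]
ft_force: [1.0, 1.0, 0.4]
grip_width: 0.997
```

Request:
send_rows([
  {"xyz":[0,0,0],"yaw":0},
  {"xyz":[0,0,0],"yaw":0},
  {"xyz":[0,0,0],"yaw":0},
  {"xyz":[0,0,0],"yaw":0},
  {"xyz":[0,0,0],"yaw":0},
], jaw=1)

```text
time: 26.52
eef_pos: [0.4247, 0.3786, 0.0122]
tool_rot: [0.527, 0.472, -0.526, 0.472]
ft_force: [-1.0, -0.8, 8.7]
grip_width: 0.377
```

Request:
send_rows([
  {"xyz":[-0.04,0,0],"yaw":0},
  {"xyz":[-0.05,0,0],"yaw":0},
  {"xyz":[-0.05,0,0],"yaw":0},
  {"xyz":[-0.03,0,0],"yaw":0},
])

```text
time: 27.02
eef_pos: [0.4246, 0.3787, 0.1842]
tool_rot: [0.527, 0.472, -0.525, 0.472]
ft_force: [0.4, -0.1, -1.3]
grip_width: 0.376
```

Run:
```python
from h import *
S=imaging.camera_model("scene")
c=lambda p:((p[0]+.5)/4+195-.5,(p[1]+.5)/4+140-.5)
B=np.array([.5785,-.094])
for q,z in [((170,172),.066),((131,237),.066),((212,257),.066),((172,206),.079),((163,252),.079),((223,197),.079)]:
    X=onz(S,c(q),z)[:2]-[.002,0]; v=X-B; print(X.round(4),np.hypot(*v).round(3),np.degrees(np.arctan2(v[1],v[0])).round())
a=np.radians(252);t=B+.042*np.array([np.cos(a),np.sin(a)]);print(t)
go([t[0],t[1],.17],-20)
```

```text
[ 0.5319 -0.1099] 0.049 -161.0
[ 0.6001 -0.1191] 0.033 -49.0
[ 0.5975 -0.0515] 0.047 66.0
[ 0.5698 -0.0945] 0.009 -177.0
[ 0.6123 -0.0871] 0.034 12.0
[ 0.549  -0.0583] 0.046 130.0
[ 0.56552129 -0.13394437]
t 27.02 p [0.4246 0.3787 0.1842] jaw -6.2 j6 2.26 d [ 0.141  -0.5126 -0.0142] dyaw 13.8
[{"xyz": [0.001, 0.02, 0.049], "yaw": 1.4}, {"xyz": [0.001, 0.021, 0.049], "yaw": 1.4}, {"xyz": [0.001, 0.022, 0.048], "yaw": 1.4}, {"xyz": [0.001, 0.023, 0.048], "yaw": 1.4}, {"xyz": [0.001, 0.024, 0.047], "yaw": 1.4}, {"xyz": [0.001, 0.025, 0.047], "yaw": 1.4}, {"xyz": [0.001, 0.026, 0.046], "yaw": 1.4}, {"xyz": [0.001, 0.028, 0.045], "yaw": 1.4}, {"xyz": [0.001, 0.029, 0.045], "yaw": 1.4}, {"xyz": [0.001, 0.03, 0.044], "yaw": 1.4}]
```

Request:
send_rows([
  {"xyz":[0,0.02,0.049],"yaw":1.4},
  {"xyz":[0,0.021,0.049],"yaw":1.4},
  {"xyz":[0,0.022,0.048],"yaw":1.4},
  {"xyz":[0.001,0.023,0.048],"yaw":1.4},
  {"xyz":[0.001,0.024,0.047],"yaw":1.4},
  {"xyz":[0.001,0.025,0.047],"yaw":1.4},
  {"xyz":[0.001,0.026,0.046],"yaw":1.4},
  {"xyz":[0.001,0.028,0.045],"yaw":1.4},
])

```text
time: 28.02
eef_pos: [0.5372, -0.0322, 0.1767]
tool_rot: [0.57, 0.418, -0.57, 0.419]
ft_force: [0.5, 0.9, 0.1]
grip_width: 0.376
```

Request:
send_rows([
  {"xyz":[0,0.029,0.045],"yaw":1.4},
  {"xyz":[0,0.03,0.044],"yaw":1.4},
  {"xyz":[0.02,0,0],"yaw":0},
  {"xyz":[0,0,0],"yaw":0},
])

```text
time: 28.52
eef_pos: [0.5646, -0.1335, 0.1555]
tool_rot: [-0.58, -0.405, 0.58, -0.404]
ft_force: [-0.4, 0.6, 0.1]
grip_width: 0.372
```

Run:
```python
from h import *
go([.5655,-.134,.09],-20)
```

```text
t 28.52 p [ 0.5646 -0.1335  0.1555] jaw -20.2 j6 1.55 d [ 0.0009 -0.0005 -0.0655] dyaw -0.2
[{"xyz": [0.033, 0.001, 0.0], "yaw": -0.1}, {"xyz": [0.033, 0.001, 0.0], "yaw": -0.1}]
```

Request:
send_rows([
  {"xyz":[0.03,0.001,0],"yaw":0},
  {"xyz":[0.025,0,0],"yaw":0},
  {"xyz":[0.011,0,0],"yaw":0},
  {"xyz":[0,0,0],"yaw":0},
])

```text
time: 29.02
eef_pos: [0.5663, -0.1333, 0.0907]
tool_rot: [-0.58, -0.405, 0.58, -0.405]
ft_force: [-1.0, -0.7, -0.2]
grip_width: 0.379
```

Request:
send_rows([
  {"xyz":[0,0,0],"yaw":0},
  {"xyz":[0,0,0],"yaw":0},
  {"xyz":[0,0,0],"yaw":0},
  {"xyz":[-0.02,0,0],"yaw":0},
  {"xyz":[-0.03,0,0],"yaw":0},
  {"xyz":[-0.05,0,0],"yaw":0},
  {"xyz":[-0.05,0,0],"yaw":0},
], jaw=0)

```text
time: 29.9
eef_pos: [0.5661, -0.1337, 0.242]
tool_rot: [0.58, 0.405, -0.58, 0.405]
ft_force: [1.2, 0.3, 1.1]
grip_width: 0.501
```

Run:
```python
from h import *
ms,ims=look("f")
crop(ims["scene"],195,140,110,90,4,"pics/c11.png")
crop(ims["side"],330,100,60,90,6,"pics/c12.png")
go([.46,-.28,.25],-20)
```

```text
t 30.05 p [ 0.5673 -0.1342  0.2428] jaw -20.2 j6 1.55 d [-0.1073 -0.1458  0.0072] dyaw -0.2
[{"xyz": [-0.002, -0.013, 0.043], "yaw": -0.0}, {"xyz": [-0.002, -0.013, 0.043], "yaw": -0.0}, {"xyz": [-0.002, -0.013, 0.043], "yaw": -0.0}, {"xyz": [-0.002, -0.013, 0.043], "yaw": -0.0}]
```

View pics/c11.png

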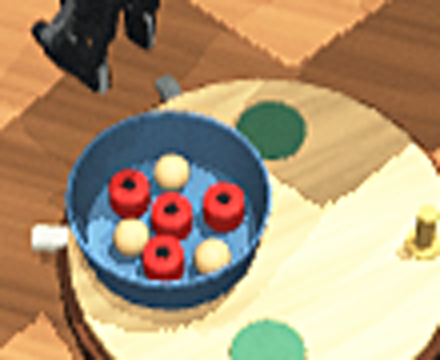

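View pics/c12.png

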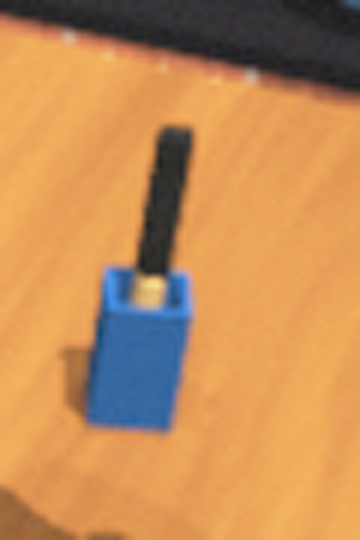

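View pics/wrist_f.png

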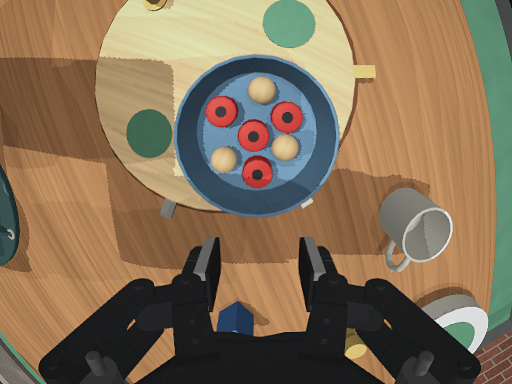

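Run:
```python
from h import *
m=imaging.camera_model("wrist")
P=np.array([fonz(m,p,.105)[:2] for p in [(175,137),(341,137),(258,55),(258,217),(197,80),(318,80),(198,194),(318,194)]])
A=np.c_[2*P,np.ones(len(P))];x=np.linalg.lstsq(A,(P**2).sum(1),rcond=None)[0];print("bowl",x[:2],np.sqrt(x[2]+x[0]**2+x[1]**2))
go([.44,-.367,.26],-20)
```

```text
bowl [ 0.58139019 -0.09607882] 0.08055478846957946
t 30.05 p [ 0.5673 -0.1342  0.2428] jaw -20.2 j6 1.55 d [-0.1273 -0.2328  0.0172] dyaw -0.2
[{"xyz": [-0.003, -0.008, 0.052], "yaw": -0.0}, {"xyz": [-0.003, -0.008, 0.052], "yaw": -0.0}, {"xyz": [-0.003, -0.008, 0.052], "yaw": -0.0}, {"xyz": [-0.003, -0.008, 0.052], "yaw": -0.0}, {"xyz": [-0.003, -0.008, 0.052], "yaw": -0.0}]
```

Request:
send_rows([
  {"xyz":[-0.005,-0.008,0.052],"yaw":0},
  {"xyz":[-0.005,-0.008,0.052],"yaw":0},
  {"xyz":[-0.005,-0.008,0.052],"yaw":0},
  {"xyz":[-0.003,-0.008,0.052],"yaw":0},
  {"xyz":[0,-0.008,0.052],"yaw":0},
  {"xyz":[0,0,0],"yaw":0},
], jaw=-1)

```text
time: 30.8
eef_pos: [0.4372, -0.3663, 0.257]
tool_rot: [-0.581, -0.404, 0.581, -0.403]
ft_force: [0.6, 0.4, 0.1]
grip_width: 1.001
```

Run:
```python
from h import *
go([.44,-.367,.26],-20)
m=imaging.camera_model("wrist");im=imaging.capture("wrist");cv2.imwrite("pics/w7.png",im)
crop(im,200,120,120,110,6,"pics/c13.png")
print(fish(m,[[.439,-.368,.07],[.438,-.3665,.16],[.439,-.368,0.]]))
```

```text
t 30.8 p [ 0.4372 -0.3663  0.257 ] jaw -20.4 j6 1.09 d [ 0.0028 -0.0007  0.003 ] dyaw -0.4
[{"xyz": [-0.003, 0.003, -0.0], "yaw": -0.4}]
[[260.89393212 169.49849856]
 [259.55237573 193.91945651]
 [260.70872042 157.15966696]]
```

View pics/w7.png

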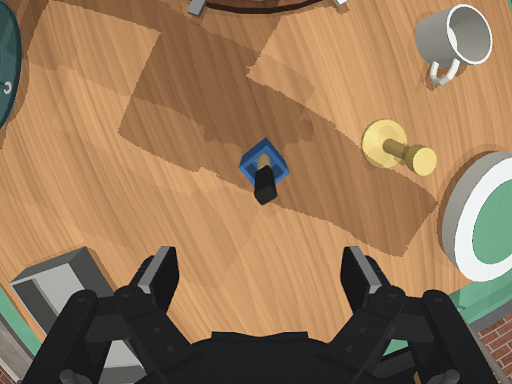

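View pics/c13.png

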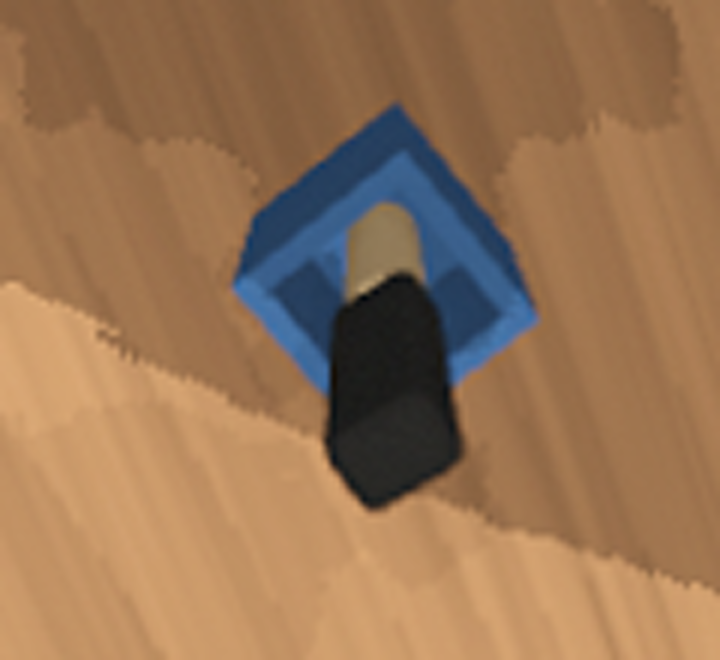

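Run:
```python
from h import *
m=imaging.camera_model("wrist");c=lambda p:((p[0]+.5)/6+200-.5,(p[1]+.5)/6+120-.5)
b=[fonz(m,c(p),.07)[:2] for p in [(403,152),(537,318),(235,287)]]
print("box",np.round(b,4),"centre",((b[1]+b[2])/2).round(4)); 
for d in (b[1]-b[0],b[2]-b[0]): print(np.hypot(*d).round(4),np.degrees(np.arctan2(d[1],d[0])).round(1))
s=[fonz(m,c(p),.158)[:2] for p in [(327,440),(372,508),(463,450),(418,384)]]
print("top",np.mean(s,0))
for i in range(3):
    d=s[i+1]-s[i];print(np.hypot(*d).round(4),np.degrees(np.arctan2(d[1],d[0])).round(1))
# stick axis at exit ~z .07 : wood middle at crop (385,285)
print("exit",fonz(m,c((383,290)),.08))
```

```text
box [[ 0.4559 -0.3421]
 [ 0.469  -0.381 ]
 [ 0.4171 -0.3554]] centre [ 0.443  -0.3682]
0.0411 -71.4
0.041 -161.1
top [ 0.44333822 -0.36736073]
0.0122 -78.5
0.0157 13.9
0.0118 103.3
exit [ 0.443963   -0.36339108  0.08      ]
```

Run:
```python
from h import *
go([.443,-.366,.25],-76)
```

```text
t 30.85 p [ 0.4381 -0.3648  0.2572] jaw -20.3 j6 1.09 d [ 0.0049 -0.0012 -0.0072] dyaw 55.7
[{"xyz": [0.001, 0.001, -0.0], "yaw": 9.3}, {"xyz": [0.001, 0.001, -0.0], "yaw": 9.3}, {"xyz": [0.001, 0.001, -0.0], "yaw": 9.3}, {"xyz": [0.001, 0.001, -0.0], "yaw": 9.3}, {"xyz": [0.001, 0.001, -0.001], "yaw": 9.3}, {"xyz": [0.001, 0.001, -0.001], "yaw": 9.3}]
```

Request:
send_rows([
  {"xyz":[0.001,0.001,0],"yaw":9.3},
  {"xyz":[0.001,0.001,0],"yaw":9.3},
  {"xyz":[0.001,0.001,0],"yaw":9.3},
  {"xyz":[0.001,0.001,0],"yaw":9.3},
  {"xyz":[0.001,0.001,-0.001],"yaw":9.3},
  {"xyz":[0.001,0.001,-0.001],"yaw":9.3},
  {"xyz":[0,0,0],"yaw":0},
])

```text
time: 31.72
eef_pos: [0.4455, -0.3658, 0.2518]
tool_rot: [-0.702, -0.087, 0.702, -0.087]
ft_force: [0.4, 0.3, 0.4]
grip_width: 1.001
```

Run:
```python
from h import *
go([.443,-.366,.101],-76)
m=imaging.camera_model("wrist");im=imaging.capture("wrist");cv2.imwrite("pics/w8.png",im)
crop(im,200,120,120,110,6,"pics/c14.png")
```

```text
t 31.73 p [ 0.4455 -0.3658  0.2518] jaw -75.9 j6 2.07 d [-0.0025 -0.0002 -0.1508] dyaw 0.1
[{"xyz": [0.05, -0.0, 0.001], "yaw": 0.0}, {"xyz": [0.05, -0.0, 0.001], "yaw": 0.0}, {"xyz": [0.05, -0.0, 0.001], "yaw": 0.0}]
```

View pics/c14.png

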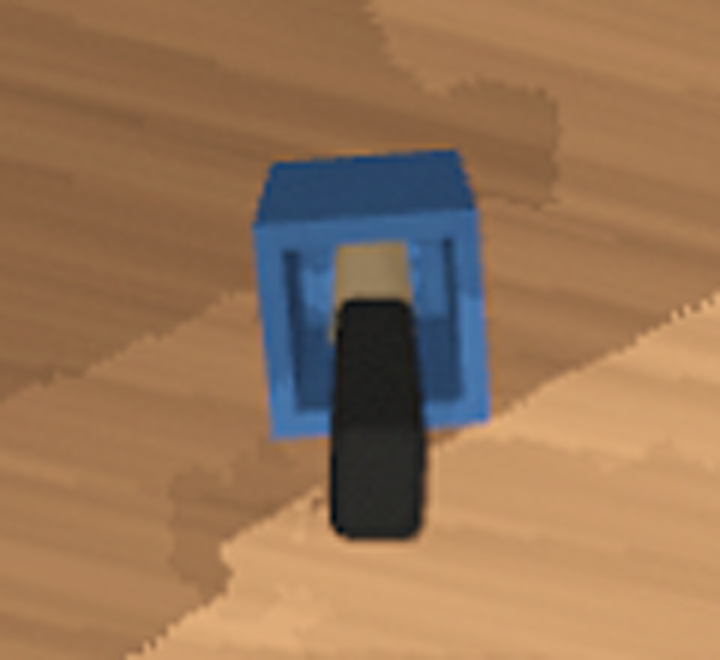

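Run:
```python
from h import *
m=imaging.camera_model("wrist");c=lambda p:((p[0]+.5)/6+200-.5,(p[1]+.5)/6+120-.5)
b=[fonz(m,c(p),.07)[:2] for p in [(255,225),(478,210),(488,420),(272,438)]]
print("centre",np.mean(b,0))
for i in range(4):
    d=b[(i+1)%4]-b[i];print(np.hypot(*d).round(4),np.degrees(np.arctan2(d[1],d[0])).round(1))
print("top",fonz(m,c((377,480)),.158),"mid",fonz(m,c((375,320)),.09))
```

```text
centre [ 0.44213808 -0.37010747]
0.0413 -71.8
0.0409 -162.0
0.0415 109.3
0.0416 17.8
top [ 0.44276458 -0.36969486  0.158     ] mid [ 0.44812838 -0.36869837  0.09      ]
```

Request:
send_rows([
  {"xyz":[0.05,0,0.001],"yaw":0},
  {"xyz":[0.05,0,0.001],"yaw":0},
  {"xyz":[0.035,0,0],"yaw":0},
  {"xyz":[0.015,0,0],"yaw":0},
  {"xyz":[0,0,0],"yaw":0},
])

```text
time: 32.4
eef_pos: [0.4431, -0.3671, 0.1022]
tool_rot: [-0.702, -0.087, 0.702, -0.087]
ft_force: [-0.7, -0.3, 0.2]
grip_width: 1.0
```

Request:
send_rows([
  {"xyz":[0,0,0],"yaw":0},
  {"xyz":[0,0,0],"yaw":0},
  {"xyz":[0,0,0],"yaw":0},
  {"xyz":[0,0,0],"yaw":0},
  {"xyz":[0,0,0],"yaw":0},
  {"xyz":[0,0,0],"yaw":0},
], jaw=1, newtons=70)

```text
time: 33.15
eef_pos: [0.4432, -0.3675, 0.1027]
tool_rot: [0.702, 0.086, -0.702, 0.086]
ft_force: [-1.1, 2.2, 6.0]
grip_width: 0.153
```

Request:
send_rows([
  {"xyz":[-0.02,0,0],"yaw":0},
  {"xyz":[-0.03,0,0],"yaw":0},
  {"xyz":[-0.04,0,0],"yaw":0},
  {"xyz":[-0.04,0,0],"yaw":0},
  {"xyz":[0,0,0],"yaw":0},
])

```text
time: 33.78
eef_pos: [0.4438, -0.3683, 0.2349]
tool_rot: [0.703, 0.085, -0.701, 0.088]
ft_force: [-0.1, 0.0, -0.7]
grip_width: 0.156
```

Run:
```python
from h import *
s,p,R=st();print(p,s["grip_width"])
ms,ims=look("g")
e=p-np.array([0,0,.098]);print({n:proj(ms[n],e) for n in("scene","side")})
crop(ims["scene"],150,80,70,90,6,"pics/c15.png");crop(ims["side"],310,60,80,100,6,"pics/c16.png")
```

```text
[ 0.44383897 -0.36832646  0.23488622] 0.15554299449388567
{'scene': array([[172.28073084, 129.26945344]]), 'side': array([[355.92385946, 128.52904418]])}
```

View pics/c15.png

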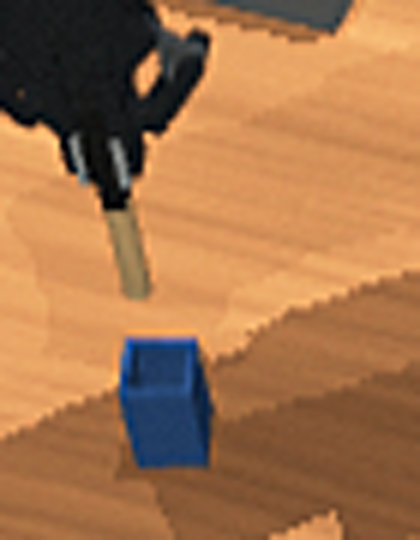

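View pics/c16.png

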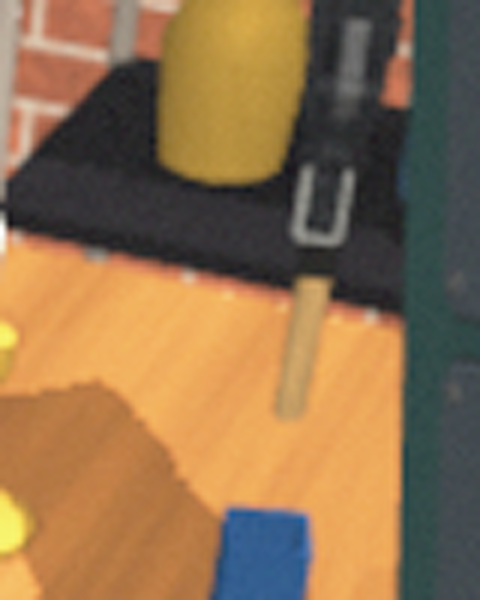

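View pics/wrist_g.png

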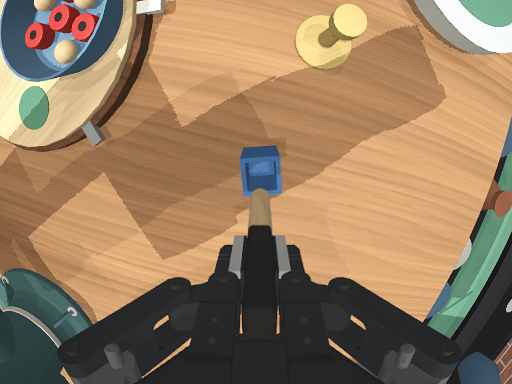

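Run:
```python
from h import *
S=imaging.camera_model("scene");D=imaging.camera_model("side")
c=lambda p,x,y:((p[0]+.5)/6+x-.5,(p[1]+.5)/6+y-.5)
t=tri([S,D],[c((138,294),150,80),c((289,414),310,60)]);g=tri([S,D],[c((117,207),150,80),c((316,280),310,60)]);print("tip",t,"gripend",g)
s,p,R=st();print(p,t-p,jawang(R))
b=np.array([.580,-.095])
# target tip over the bowl
go([b[0],b[1],.245],-76)
```

```text
tip [ 0.439518   -0.36951166  0.13652579] gripend [ 0.4384705  -0.37004519  0.20746234]
[ 0.44282243 -0.36725648  0.23136229] [-0.00330443 -0.00225517 -0.0948365 ] -75.99231121797959
t 33.92 p [ 0.4428 -0.3673  0.2314] jaw -76.0 j6 2.06 d [0.1372 0.2723 0.0136] dyaw 0.0
[{"xyz": [-0.002, -0.038, -0.033], "yaw": 0.0}, {"xyz": [-0.002, -0.038, -0.033], "yaw": 0.0}, {"xyz": [-0.002, -0.038, -0.033], "yaw": 0.0}, {"xyz": [-0.002, -0.038, -0.033], "yaw": 0.0}, {"xyz": [-0.002, -0.038, -0.033], "yaw": 0.0}, {"xyz": [-0.002, -0.038, -0.033], "yaw": 0.0}]
```

Run:
```python
from h import *
go([.5373,-.0821,.245],-76)
```

```text
t 33.92 p [ 0.4428 -0.3673  0.2314] jaw -76.0 j6 2.06 d [0.0945 0.2852 0.0136] dyaw 0.0
[{"xyz": [-0.002, -0.042, -0.027], "yaw": 0.0}, {"xyz": [-0.002, -0.042, -0.027], "yaw": 0.0}, {"xyz": [-0.002, -0.042, -0.027], "yaw": 0.0}, {"xyz": [-0.002, -0.042, -0.027], "yaw": 0.0}, {"xyz": [-0.002, -0.042, -0.027], "yaw": 0.0}, {"xyz": [-0.002, -0.042, -0.027], "yaw": 0.0}]
```

Request:
send_rows([
  {"xyz":[-0.004,-0.042,-0.027],"yaw":0},
  {"xyz":[-0.004,-0.042,-0.027],"yaw":0},
  {"xyz":[-0.003,-0.042,-0.027],"yaw":0},
  {"xyz":[-0.002,-0.042,-0.027],"yaw":0},
  {"xyz":[0,-0.042,-0.027],"yaw":0},
  {"xyz":[0,-0.042,-0.027],"yaw":0},
  {"xyz":[0,0,0],"yaw":0},
])

```text
time: 34.8
eef_pos: [0.5393, -0.0809, 0.2441]
tool_rot: [-0.701, -0.088, 0.702, -0.087]
ft_force: [-0.2, -0.2, -0.2]
grip_width: 0.153
```

Run:
```python
from h import *
s,p,R=st()
go([.5373,-.0821,.195],-76)
ms,ims=look("h")
crop(ims["scene"],195,120,110,110,5,"pics/c17.png");crop(ims["side"],230,90,110,120,5,"pics/c18.png")
```

```text
t 34.8 p [ 0.5393 -0.0809  0.2441] jaw -75.8 j6 2.59 d [-0.002  -0.0012 -0.0491] dyaw 0.2
[{"xyz": [0.049, 0.001, 0.002], "yaw": 0.2}]
```

View pics/c17.png

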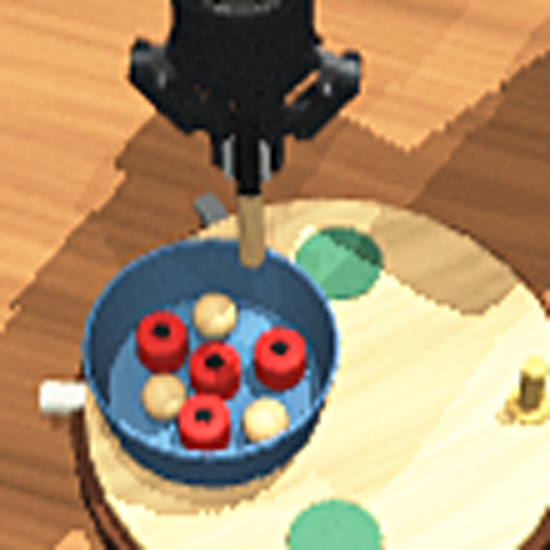

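View pics/c18.png

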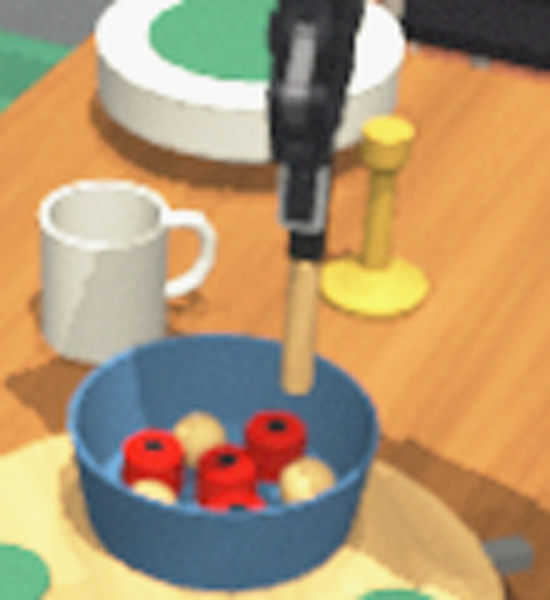

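View pics/wrist_h.png

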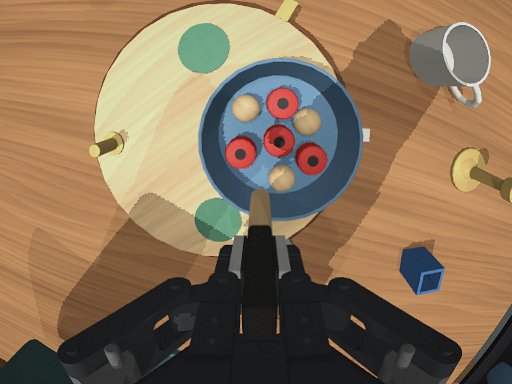

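Run:
```python
from h import *
S=imaging.camera_model("scene");D=imaging.camera_model("side")
c=lambda p,x,y:((p[0]+.5)/5+x-.5,(p[1]+.5)/5+y-.5)
t=tri([S,D],[c((253,262),195,120),c((297,388),230,90)]);s,p,R=st();print("tip",t,t-p, onz(S,c((253,262),195,120),.147),onz(D,c((297,388),230,90),.147))
def circ(P):
    P=np.array(P)[:,:2]; A=np.c_[2*P,np.ones(len(P))]; x=np.linalg.lstsq(A,(P**2).sum(1),rcond=None)[0]; return x[:2].round(4),np.sqrt(x[2]+x[0]**2+x[1]**2).round(4)
print(circ([onz(S,c(q,195,120),.105) for q in [(84,350),(339,350),(210,239),(120,278),(300,275),(105,415),(315,418)]]))
print(circ([onz(D,c(q,230,90),.105) for q in [(69,425),(377,435),(225,335),(120,358),(330,365),(225,511)]]))
w=imaging.camera_model("wrist")
print(circ([fonz(w,q,.105) for q in [(199,138),(363,140),(280,58),(280,219),(223,80),(337,80),(223,196),(338,196)]]))
for n,q,z in [("ball",(282,178),.066),("ball",(246,108),.066),("ball",(306,122),.066),("b",(241,153),.079),("b",(313,160),.079),("b",(278,142),.079),("b",(283,102),.079)]:
    X=fonz(w,q,z)[:2]; v=X-np.array([.5805,-.0955]); print(n,X.round(3),np.hypot(*v).round(3),np.degrees(np.arctan2(v[1],v[0])).round())
```

```text
tip [ 0.53488325 -0.08100724  0.14620439] [-0.00398375  0.00310812 -0.09832456] [ 0.53755304 -0.07911255  0.147     ] [ 0.53371723 -0.08300089  0.147     ]
(array([ 0.581 , -0.0927]), np.float64(0.0809))
(array([ 0.5783, -0.096 ]), np.float64(0.0794))
(array([ 0.5819, -0.0964]), np.float64(0.0804))
ball [ 0.537 -0.111] 0.046 -160.0
ball [ 0.603 -0.054] 0.047 62.0
ball [ 0.604 -0.12 ] 0.034 -46.0
b [ 0.556 -0.06 ] 0.043 125.0
b [ 0.568 -0.136] 0.043 -107.0
b [ 0.577 -0.095] 0.004 173.0
b [ 0.619 -0.09 ] 0.039 9.0
```

Request:
send_rows([
  {"xyz":[0.03,0,0],"yaw":0},
  {"xyz":[0.02,0,0],"yaw":0},
  {"xyz":[0.012,0,0],"yaw":0},
  {"xyz":[0.01,0,0],"yaw":0},
  {"xyz":[0.008,0,0],"yaw":0},
  {"xyz":[0.006,0,0],"yaw":0},
  {"xyz":[0,0,0],"yaw":0},
])

```text
time: 35.83
eef_pos: [0.5392, -0.0837, 0.1591]
tool_rot: [-0.702, -0.086, 0.702, -0.086]
ft_force: [-0.1, 0.1, -0.2]
grip_width: 0.151
```

Run:
```python
from h import *
s,p,R=st();print(p,s["ft_force"])
ms,ims=look("i")
crop(ims["scene"],195,120,110,110,5,"pics/c19.png");crop(ims["side"],230,90,110,120,5,"pics/c20.png")
# rows
r=.045;q=R.copy()
import math
for i in range(24):
    a=math.radians(163+15*i);b=math.radians(163+15*(i+1))
    d=np.array([r*(math.cos(b)-math.cos(a)),r*(math.sin(b)-math.sin(a)),0]);v=R.T@d
    print([round(float(x),4) for x in v[1:]],end=' ')
```

```text
[ 0.53915322 -0.08368786  0.1590901 ] [-0.06817742  0.07976453 -0.17720373]
[0.0108, 0.0047] [0.0116, 0.0017] [0.0117, -0.0013] [0.0109, -0.0043] [0.0094, -0.007] [0.0073, -0.0092] [0.0047, -0.0108] [0.0017, -0.0116] [-0.0013, -0.0117] [-0.0043, -0.0109] [-0.007, -0.0094] [-0.0092, -0.0073] [-0.0108, -0.0047] [-0.0116, -0.0017] [-0.0117, 0.0013] [-0.0109, 0.0043] [-0.0094, 0.007] [-0.0073, 0.0092] [-0.0047, 0.0108] [-0.0017, 0.0116] [0.0013, 0.0117] [0.0043, 0.0109] [0.007, 0.0094] [0.0092, 0.0073]
```

View pics/c19.png

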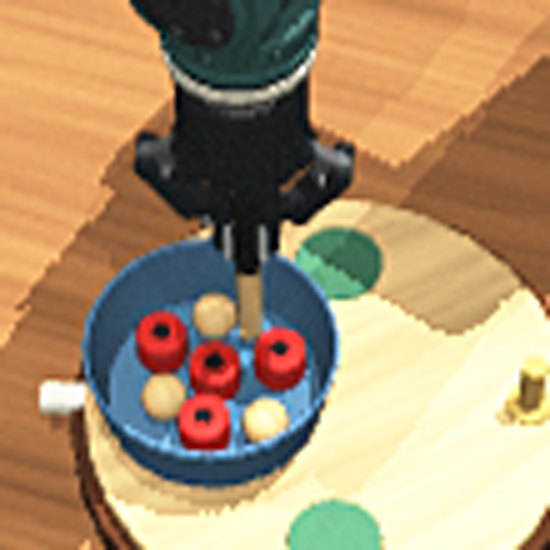

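View pics/c20.png

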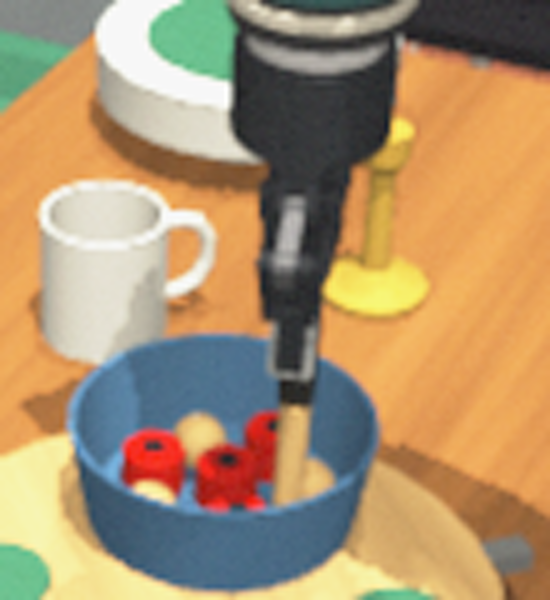

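Request:
send_rows([
  {"xyz":[0.001,0.011,0.005],"yaw":0},
  {"xyz":[0,0.0115,0.0015],"yaw":0},
  {"xyz":[0,0.0115,-0.0015],"yaw":0},
  {"xyz":[0,0.011,-0.004],"yaw":0},
  {"xyz":[0,0.0095,-0.007],"yaw":0},
  {"xyz":[0,0.0075,-0.009],"yaw":0},
  {"xyz":[0,0.0045,-0.011],"yaw":0},
  {"xyz":[0,0.0015,-0.0115],"yaw":0},
])

```text
time: 36.98
eef_pos: [0.5929, -0.1406, 0.1581]
tool_rot: [-0.702, -0.086, 0.702, -0.086]
ft_force: [-3.1, 0.8, -0.4]
grip_width: 0.155
```

Run:
```python
from h import *
s,p,R=st();print(p,s["ft_force"],s["wrist_torque"])
im=imaging.capture("scene");crop(im,195,120,110,110,5,"pics/c21.png")
print("exp", [.539+.0,0]);
```

```text
[ 0.59285979 -0.14055647  0.15814364] [-3.1343256   0.77556652 -0.40314536] [ 0.21514365  0.78451531 -0.01377544]
exp [0.539, 0]
```

View pics/c21.png

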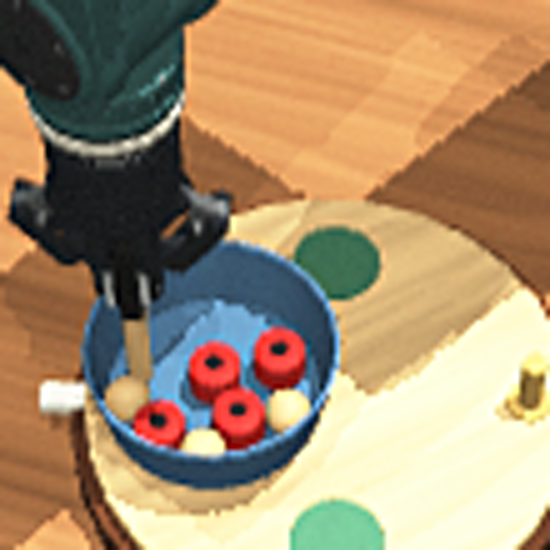

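Request:
send_rows([
  {"xyz":[0,-0.0015,-0.0115],"yaw":0},
  {"xyz":[0,-0.0045,-0.011],"yaw":0},
  {"xyz":[0,-0.007,-0.0095],"yaw":0},
  {"xyz":[0,-0.009,-0.0075],"yaw":0},
  {"xyz":[0,-0.011,-0.0045],"yaw":0},
  {"xyz":[0,-0.0115,-0.0015],"yaw":0},
  {"xyz":[0,-0.0115,0.0015],"yaw":0},
  {"xyz":[0,-0.011,0.0045],"yaw":0},
])

```text
time: 38.02
eef_pos: [0.6143, -0.0657, 0.1585]
tool_rot: [0.702, 0.086, -0.701, 0.087]
ft_force: [1.0, -12.6, 1.7]
grip_width: 0.151
```

Run:
```python
from h import *
s,p,R=st();print(p,s["ft_force"],s["wrist_torque"])
ms,ims=look("j");crop(ims["scene"],195,120,110,110,5,"pics/c22.png");crop(ims["side"],230,90,110,120,5,"pics/c23.png")
```

```text
[ 0.61431495 -0.06568299  0.1585416 ] [  1.03905836 -12.61660372   1.68718658] [-4.10011126 -0.22705421  0.06220717]
```

View pics/c22.png

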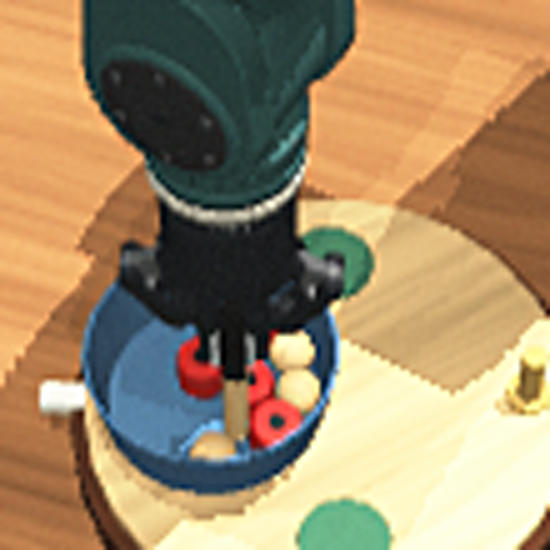

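View pics/c23.png

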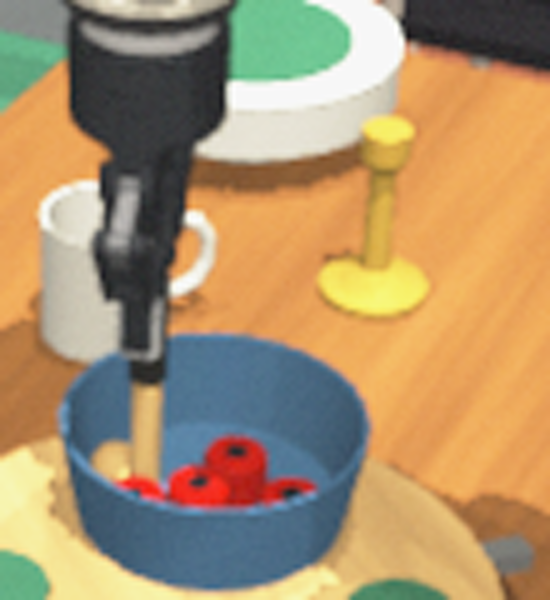

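Request:
send_rows([
  {"xyz":[0,-0.005,0.0035],"yaw":0},
  {"xyz":[0,-0.0045,0.004],"yaw":0},
  {"xyz":[0,-0.004,0.0045],"yaw":0},
  {"xyz":[0,-0.0035,0.005],"yaw":0},
])

```text
time: 38.67
eef_pos: [0.5935, -0.0533, 0.1585]
tool_rot: [0.702, 0.086, -0.701, 0.086]
ft_force: [1.5, -0.9, 0.6]
grip_width: 0.152
```

Run:
```python
from h import *
s,p,R=st();print(p,s["ft_force"],s["wrist_torque"])
ms,ims=look("k");crop(ims["scene"],195,120,110,110,5,"pics/c24.png");crop(ims["side"],195,90,150,130,5,"pics/c25.png")
```

```text
[ 0.59350019 -0.05328123  0.15849068] [ 1.54930239 -0.89143162  0.60524362] [-0.17503921 -0.27128362 -0.03324629]
```

View pics/c24.png

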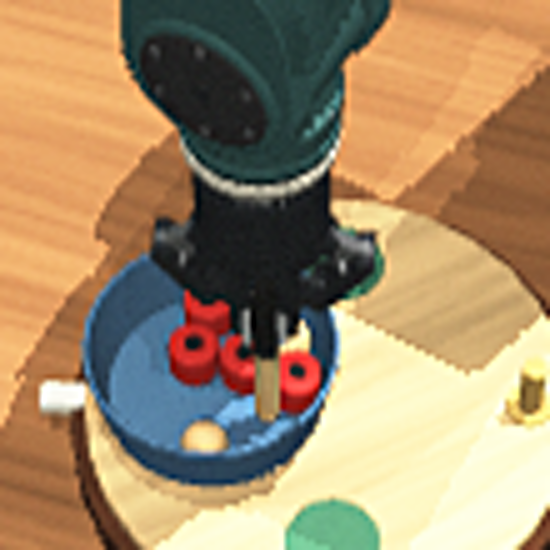

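View pics/wrist_k.png

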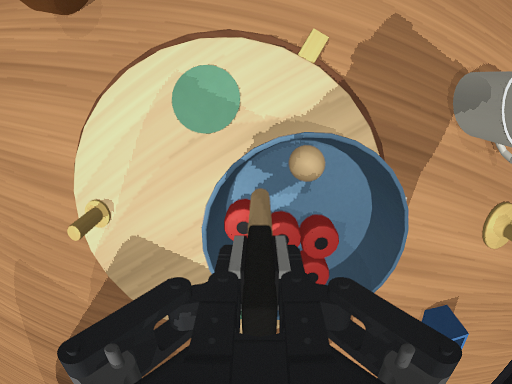

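```bash
cat >> h.py <<'E'
def stir(n=8,step=10,r=.045,c=(.5825,-.097),z=.1585):
    s,p,R=st();v=p[:2]-np.array(c);a0=np.degrees(np.arctan2(v[1],v[0]));cur=p.copy()
    print("t",round(s["time"],2),"p",p.round(4),"r",np.hypot(*v).round(4),"ang",a0.round(1),"F",np.round(s["ft_force"],1),"gw",round(s["grip_width"],3))
    out=[]
    for i in range(1,n+1):
        a=np.radians(a0+step*i);t=np.array([c[0]+r*np.cos(a),c[1]+r*np.sin(a),p[2]+(z-p[2])*i/n]);w=R.T@(t-cur);cur=t
        out.append('{"xyz": [%.4g, %.4g, %.4g], "yaw": 0}'%tuple(round(x*2000)/2000+0. for x in w))
    print("["+", ".join(out)+"]")
E
python3 -c "
from h import *
stir(8,11)"
```

```text
t 38.83 p [ 0.5932 -0.0533  0.1583] r 0.045 ang 76.3 F [-0.1 -0.3 -1.1] gw 0.157
[{"xyz": [0, -0.0035, 0.008], "yaw": 0}, {"xyz": [0, -0.0015, 0.0085], "yaw": 0}, {"xyz": [0, 0, 0.0085], "yaw": 0}, {"xyz": [0, 0.0015, 0.0085], "yaw": 0}, {"xyz": [0, 0.003, 0.008], "yaw": 0}, {"xyz": [0, 0.0045, 0.0075], "yaw": 0}, {"xyz": [0, 0.006, 0.006], "yaw": 0}, {"xyz": [0, 0.007, 0.005], "yaw": 0}]
```

Request:
send_rows([
  {"xyz":[0,-0.0035,0.008],"yaw":0},
  {"xyz":[0,-0.0015,0.0085],"yaw":0},
  {"xyz":[0,0,0.0085],"yaw":0},
  {"xyz":[0,0.0015,0.0085],"yaw":0},
  {"xyz":[0,0.003,0.008],"yaw":0},
  {"xyz":[0,0.0045,0.0075],"yaw":0},
  {"xyz":[0,0.006,0.006],"yaw":0},
  {"xyz":[0,0.007,0.005],"yaw":0},
])

```text
time: 39.83
eef_pos: [0.5392, -0.0853, 0.1583]
tool_rot: [-0.702, -0.086, 0.702, -0.086]
ft_force: [-0.0, -0.9, -0.2]
grip_width: 0.15
```

```bash
python3 -c "
from h import *
stir(8,11)"
```

```text
t 39.83 p [ 0.5392 -0.0853  0.1583] r 0.0449 ang 164.8 F [-0.  -0.9 -0.2] gw 0.15
[{"xyz": [0, 0.008, 0.0035], "yaw": 0}, {"xyz": [0, 0.0085, 0.002], "yaw": 0}, {"xyz": [0, 0.0085, 0.0005], "yaw": 0}, {"xyz": [0, 0.0085, -0.0015], "yaw": 0}, {"xyz": [0, 0.008, -0.003], "yaw": 0}, {"xyz": [0, 0.0075, -0.0045], "yaw": 0}, {"xyz": [0, 0.0065, -0.006], "yaw": 0}, {"xyz": [0, 0.005, -0.007], "yaw": 0}]
```

Round 1 is complete; round 2.

Request:
send_rows([
  {"xyz":[0,0.008,0.0035],"yaw":0},
  {"xyz":[0,0.0085,0.002],"yaw":0},
  {"xyz":[0,0.0085,0.0005],"yaw":0},
  {"xyz":[0,0.0085,-0.0015],"yaw":0},
  {"xyz":[0,0.008,-0.003],"yaw":0},
  {"xyz":[0,0.0075,-0.0045],"yaw":0},
  {"xyz":[0,0.0065,-0.006],"yaw":0},
  {"xyz":[0,0.005,-0.007],"yaw":0},
])

```text
time: 40.83
eef_pos: [0.5702, -0.1398, 0.1582]
tool_rot: [-0.702, -0.086, 0.702, -0.086]
ft_force: [-1.3, -0.1, 0.8]
grip_width: 0.155
```

```bash
python3 -c "
from h import *
stir(8,11)
im=imaging.capture('scene');crop(im,195,120,110,110,5,'pics/c26.png')"
```

```text
t 40.83 p [ 0.5702 -0.1398  0.1582] r 0.0445 ang -106.0 F [-1.3 -0.1  0.8] gw 0.155
[{"xyz": [0, 0.004, -0.0075], "yaw": 0}, {"xyz": [0, 0.002, -0.0085], "yaw": 0}, {"xyz": [0, 0.0005, -0.0085], "yaw": 0}, {"xyz": [0, -0.0015, -0.0085], "yaw": 0}, {"xyz": [0, -0.003, -0.008], "yaw": 0}, {"xyz": [0, -0.0045, -0.0075], "yaw": 0}, {"xyz": [0, -0.0055, -0.0065], "yaw": 0}, {"xyz": [0, -0.007, -0.0055], "yaw": 0}]
```

View pics/c26.png

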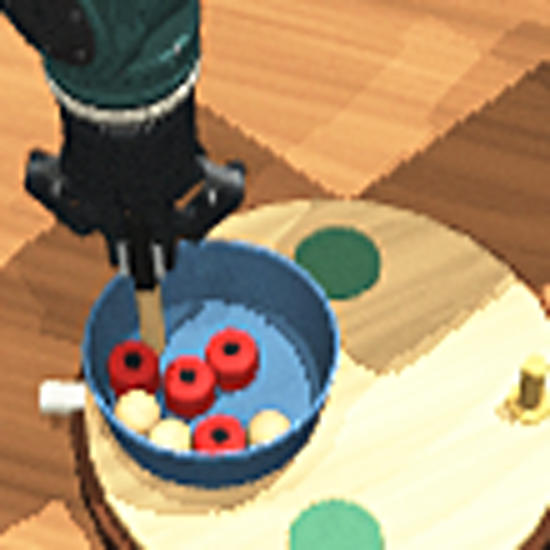

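Request:
send_rows([
  {"xyz":[0,0.004,-0.0075],"yaw":0},
  {"xyz":[0,0.002,-0.0085],"yaw":0},
  {"xyz":[0,0.0005,-0.0085],"yaw":0},
  {"xyz":[0,-0.0015,-0.0085],"yaw":0},
  {"xyz":[0,-0.003,-0.008],"yaw":0},
  {"xyz":[0,-0.0045,-0.0075],"yaw":0},
])

```text
time: 41.62
eef_pos: [0.6165, -0.1249, 0.1582]
tool_rot: [-0.702, -0.086, 0.702, -0.086]
ft_force: [-0.1, -0.2, 0.1]
grip_width: 0.159
```

```bash
python3 -c "
from h import *
stir(6,11)"
```

```text
t 41.62 p [ 0.6165 -0.1249  0.1582] r 0.044 ang -39.4 F [-0.1 -0.2  0.1] gw 0.159
[{"xyz": [0, -0.005, -0.007], "yaw": 0}, {"xyz": [0, -0.007, -0.005], "yaw": 0}, {"xyz": [0, -0.008, -0.004], "yaw": 0}, {"xyz": [0, -0.0085, -0.002], "yaw": 0}, {"xyz": [0, -0.0085, -0.0005], "yaw": 0}, {"xyz": [0, -0.0085, 0.001], "yaw": 0}]
```

Request:
send_rows([
  {"xyz":[0,-0.005,-0.007],"yaw":0},
  {"xyz":[0,-0.007,-0.005],"yaw":0},
  {"xyz":[0,-0.008,-0.004],"yaw":0},
  {"xyz":[0,-0.0085,-0.002],"yaw":0},
  {"xyz":[0,-0.0085,-0.0005],"yaw":0},
  {"xyz":[0,-0.0085,0.001],"yaw":0},
])

```text
time: 42.38
eef_pos: [0.6219, -0.0764, 0.1583]
tool_rot: [0.702, 0.086, -0.702, 0.086]
ft_force: [0.2, 0.5, 0.8]
grip_width: 0.152
```

```bash
python3 -c "
from h import *
stir(6,11)"
```

```text
t 42.38 p [ 0.6219 -0.0764  0.1583] r 0.0444 ang 27.7 F [0.2 0.5 0.8] gw 0.152
[{"xyz": [0, -0.0085, 0.0025], "yaw": 0}, {"xyz": [0, -0.0075, 0.0045], "yaw": 0}, {"xyz": [0, -0.0065, 0.0055], "yaw": 0}, {"xyz": [0, -0.0055, 0.007], "yaw": 0}, {"xyz": [0, -0.004, 0.0075], "yaw": 0}, {"xyz": [0, -0.0025, 0.0085], "yaw": 0}]
```

Request:
send_rows([
  {"xyz":[0,-0.0085,0.0025],"yaw":0},
  {"xyz":[0,-0.0075,0.0045],"yaw":0},
  {"xyz":[0,-0.0065,0.0055],"yaw":0},
  {"xyz":[0,-0.0055,0.007],"yaw":0},
  {"xyz":[0,-0.004,0.0075],"yaw":0},
  {"xyz":[0,-0.0025,0.0085],"yaw":0},
])

```text
time: 43.12
eef_pos: [0.5787, -0.052, 0.1583]
tool_rot: [0.702, 0.086, -0.702, 0.086]
ft_force: [2.6, -1.5, -0.1]
grip_width: 0.15
```

```bash
python3 -c "
from h import *
stir(8,11)
im=imaging.capture('scene');crop(im,195,120,110,110,5,'pics/c27.png')"
```

```text
t 43.12 p [ 0.5787 -0.052   0.1583] r 0.0452 ang 94.8 F [ 2.6 -1.5 -0.1] gw 0.15
[{"xyz": [0, -0.0005, 0.0085], "yaw": 0}, {"xyz": [0, 0.001, 0.0085], "yaw": 0}, {"xyz": [0, 0.0025, 0.008], "yaw": 0}, {"xyz": [0, 0.004, 0.0075], "yaw": 0}, {"xyz": [0, 0.0055, 0.0065], "yaw": 0}, {"xyz": [0, 0.0065, 0.0055], "yaw": 0}, {"xyz": [0, 0.0075, 0.004], "yaw": 0}, {"xyz": [0, 0.0085, 0.0025], "yaw": 0}]
```

View pics/c27.png

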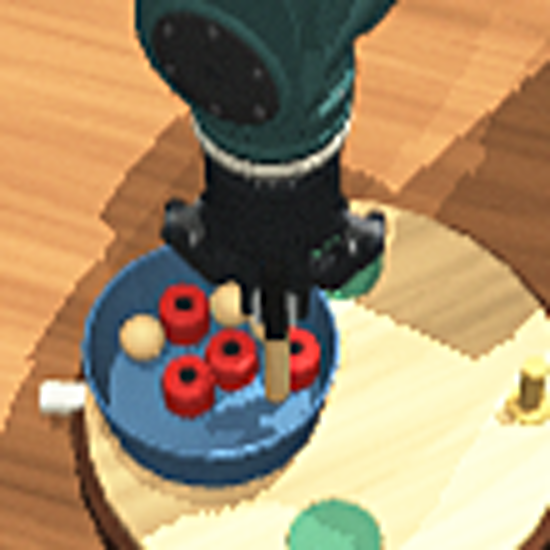

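Runs freely, with low forces. Continue.

Request:
send_rows([
  {"xyz":[0,-0.0005,0.0085],"yaw":0},
  {"xyz":[0,0.001,0.0085],"yaw":0},
  {"xyz":[0,0.0025,0.008],"yaw":0},
  {"xyz":[0,0.004,0.0075],"yaw":0},
  {"xyz":[0,0.0055,0.0065],"yaw":0},
  {"xyz":[0,0.0065,0.0055],"yaw":0},
  {"xyz":[0,0.0075,0.004],"yaw":0},
  {"xyz":[0,0.0085,0.0025],"yaw":0},
])

```text
time: 44.18
eef_pos: [0.5381, -0.0989, 0.1582]
tool_rot: [-0.702, -0.086, 0.702, -0.086]
ft_force: [0.5, 4.2, 0.5]
grip_width: 0.155
```

```bash
python3 -c "
from h import *
stir(8,12)"
```

```text
t 44.17 p [ 0.5381 -0.0989  0.1582] r 0.0444 ang -177.6 F [0.5 4.2 0.5] gw 0.155
[{"xyz": [0, 0.009, 0.0015], "yaw": 0}, {"xyz": [0, 0.0095, -0.001], "yaw": 0}, {"xyz": [0, 0.009, -0.003], "yaw": 0}, {"xyz": [0, 0.008, -0.005], "yaw": 0}, {"xyz": [0, 0.007, -0.0065], "yaw": 0}, {"xyz": [0, 0.0055, -0.0075], "yaw": 0}, {"xyz": [0, 0.004, -0.0085], "yaw": 0}, {"xyz": [0, 0.002, -0.009], "yaw": 0}]
```

Request:
send_rows([
  {"xyz":[0,0.009,0.0015],"yaw":0},
  {"xyz":[0,0.0095,-0.001],"yaw":0},
  {"xyz":[0,0.009,-0.003],"yaw":0},
  {"xyz":[0,0.008,-0.005],"yaw":0},
  {"xyz":[0,0.007,-0.0065],"yaw":0},
  {"xyz":[0,0.0055,-0.0075],"yaw":0},
  {"xyz":[0,0.004,-0.0085],"yaw":0},
  {"xyz":[0,0.002,-0.009],"yaw":0},
])

```text
time: 45.18
eef_pos: [0.5898, -0.1414, 0.1582]
tool_rot: [-0.702, -0.086, 0.702, -0.086]
ft_force: [-1.8, -0.7, -0.2]
grip_width: 0.156
```

```bash
python3 -c "
from h import *
stir(8,12)"
```

```text
t 45.17 p [ 0.5898 -0.1414  0.1582] r 0.045 ang -80.7 F [-1.8 -0.7 -0.2] gw 0.156
[{"xyz": [0, 0, -0.0095], "yaw": 0}, {"xyz": [0, -0.002, -0.009], "yaw": 0}, {"xyz": [0, -0.004, -0.0085], "yaw": 0}, {"xyz": [0, -0.0055, -0.0075], "yaw": 0}, {"xyz": [0, -0.007, -0.006], "yaw": 0}, {"xyz": [0, -0.0085, -0.0045], "yaw": 0}, {"xyz": [0, -0.009, -0.0025], "yaw": 0}, {"xyz": [0, -0.0095, -0.001], "yaw": 0}]
```

Request:
send_rows([
  {"xyz":[0,0,-0.0095],"yaw":0},
  {"xyz":[0,-0.002,-0.009],"yaw":0},
  {"xyz":[0,-0.004,-0.0085],"yaw":0},
  {"xyz":[0,-0.0055,-0.0075],"yaw":0},
  {"xyz":[0,-0.007,-0.006],"yaw":0},
  {"xyz":[0,-0.0085,-0.0045],"yaw":0},
  {"xyz":[0,-0.009,-0.0025],"yaw":0},
  {"xyz":[0,-0.0095,-0.001],"yaw":0},
])

```text
time: 46.18
eef_pos: [0.6251, -0.085, 0.1583]
tool_rot: [-0.702, -0.086, 0.702, -0.086]
ft_force: [-0.2, -1.8, -0.3]
grip_width: 0.152
```

```bash
python3 -c "
from h import *
stir(8,12)"
```

```text
t 46.17 p [ 0.6251 -0.085   0.1583] r 0.0443 ang 15.8 F [-0.2 -1.8 -0.3] gw 0.152
[{"xyz": [0, -0.0095, 0.0005], "yaw": 0}, {"xyz": [0, -0.009, 0.003], "yaw": 0}, {"xyz": [0, -0.008, 0.005], "yaw": 0}, {"xyz": [0, -0.007, 0.0065], "yaw": 0}, {"xyz": [0, -0.0055, 0.008], "yaw": 0}, {"xyz": [0, -0.0035, 0.0085], "yaw": 0}, {"xyz": [0, -0.0015, 0.0095], "yaw": 0}, {"xyz": [0, 0.0005, 0.0095], "yaw": 0}]
```

Request:
send_rows([
  {"xyz":[0,-0.0095,0.0005],"yaw":0},
  {"xyz":[0,-0.009,0.003],"yaw":0},
  {"xyz":[0,-0.008,0.005],"yaw":0},
  {"xyz":[0,-0.007,0.0065],"yaw":0},
  {"xyz":[0,-0.0055,0.008],"yaw":0},
  {"xyz":[0,-0.0035,0.0085],"yaw":0},
  {"xyz":[0,-0.0015,0.0095],"yaw":0},
  {"xyz":[0,0.0005,0.0095],"yaw":0},
])

```text
time: 47.18
eef_pos: [0.565, -0.0556, 0.1583]
tool_rot: [-0.702, -0.086, 0.702, -0.086]
ft_force: [1.0, -0.8, -0.3]
grip_width: 0.154
```

```bash
python3 -c "
from h import *
stir(8,12)
ms,ims=look('l');crop(ims['side'],195,90,150,130,5,'pics/c28.png')"
```

```text
t 47.17 p [ 0.565  -0.0556  0.1583] r 0.0449 ang 113.0 F [ 1.  -0.8 -0.3] gw 0.154
[{"xyz": [0, 0.0025, 0.009], "yaw": 0}, {"xyz": [0, 0.0045, 0.0085], "yaw": 0}, {"xyz": [0, 0.006, 0.0075], "yaw": 0}, {"xyz": [0, 0.0075, 0.006], "yaw": 0}, {"xyz": [0, 0.0085, 0.0045], "yaw": 0}, {"xyz": [0, 0.009, 0.0025], "yaw": 0}, {"xyz": [0, 0.0095, 0.0005], "yaw": 0}, {"xyz": [0, 0.0095, -0.0015], "yaw": 0}]
```

View pics/c28.png

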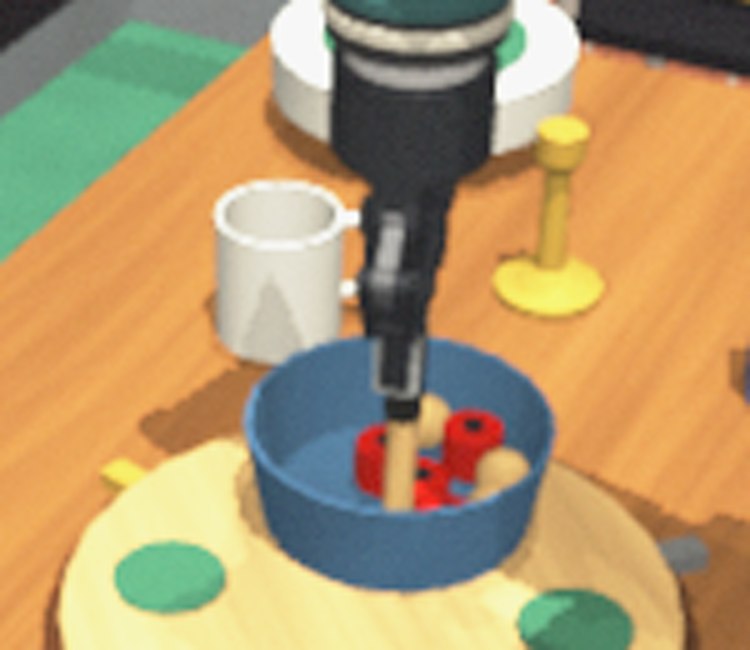

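Request:
send_rows([
  {"xyz":[0,0.0025,0.009],"yaw":0},
  {"xyz":[0,0.0045,0.0085],"yaw":0},
  {"xyz":[0,0.006,0.0075],"yaw":0},
  {"xyz":[0,0.0075,0.006],"yaw":0},
  {"xyz":[0,0.0085,0.0045],"yaw":0},
  {"xyz":[0,0.009,0.0025],"yaw":0},
  {"xyz":[0,0.0095,0.0005],"yaw":0},
  {"xyz":[0,0.0095,-0.0015],"yaw":0},
])

```text
time: 48.32
eef_pos: [0.5437, -0.1204, 0.1582]
tool_rot: [-0.702, -0.086, 0.702, -0.086]
ft_force: [-0.7, 1.3, -0.1]
grip_width: 0.156
```

```bash
python3 -c "
from h import *
stir(8,12)"
```

```text
t 48.33 p [ 0.5437 -0.1204  0.1582] r 0.0453 ang -148.9 F [-0.7  1.3 -0.1] gw 0.156
[{"xyz": [0, 0.0085, -0.004], "yaw": 0}, {"xyz": [0, 0.0075, -0.0055], "yaw": 0}, {"xyz": [0, 0.0065, -0.007], "yaw": 0}, {"xyz": [0, 0.005, -0.008], "yaw": 0}, {"xyz": [0, 0.003, -0.009], "yaw": 0}, {"xyz": [0, 0.001, -0.0095], "yaw": 0}, {"xyz": [0, -0.001, -0.0095], "yaw": 0}, {"xyz": [0, -0.003, -0.009], "yaw": 0}]
```

Request:
send_rows([
  {"xyz":[0,0.0085,-0.004],"yaw":0},
  {"xyz":[0,0.0075,-0.0055],"yaw":0},
  {"xyz":[0,0.0065,-0.007],"yaw":0},
  {"xyz":[0,0.005,-0.008],"yaw":0},
  {"xyz":[0,0.003,-0.009],"yaw":0},
  {"xyz":[0,0.001,-0.0095],"yaw":0},
  {"xyz":[0,-0.001,-0.0095],"yaw":0},
  {"xyz":[0,-0.003,-0.009],"yaw":0},
])

```text
time: 49.32
eef_pos: [0.6105, -0.1312, 0.1583]
tool_rot: [-0.702, -0.086, 0.702, -0.086]
ft_force: [-1.2, -0.4, -0.3]
grip_width: 0.153
```

```bash
python3 -c "
from h import *
stir(8,12)"
```

```text
t 49.33 p [ 0.6105 -0.1312  0.1583] r 0.0442 ang -50.8 F [-1.2 -0.4 -0.3] gw 0.153
[{"xyz": [0, -0.004, -0.0085], "yaw": 0}, {"xyz": [0, -0.0065, -0.007], "yaw": 0}, {"xyz": [0, -0.0075, -0.0055], "yaw": 0}, {"xyz": [0, -0.0085, -0.0035], "yaw": 0}, {"xyz": [0, -0.009, -0.002], "yaw": 0}, {"xyz": [0, -0.0095, 0], "yaw": 0}, {"xyz": [0, -0.009, 0.002], "yaw": 0}, {"xyz": [0, -0.0085, 0.004], "yaw": 0}]
```

Request:
send_rows([
  {"xyz":[0,-0.004,-0.0085],"yaw":0},
  {"xyz":[0,-0.0065,-0.007],"yaw":0},
  {"xyz":[0,-0.0075,-0.0055],"yaw":0},
  {"xyz":[0,-0.0085,-0.0035],"yaw":0},
  {"xyz":[0,-0.009,-0.002],"yaw":0},
  {"xyz":[0,-0.0095,0],"yaw":0},
  {"xyz":[0,-0.009,0.002],"yaw":0},
  {"xyz":[0,-0.0085,0.004],"yaw":0},
])

```text
time: 50.32
eef_pos: [0.6144, -0.0656, 0.1584]
tool_rot: [0.702, 0.086, -0.702, 0.086]
ft_force: [0.5, -0.9, 0.2]
grip_width: 0.151
```

```bash
python3 -c "
from h import *
stir(8,12)"
```

```text
t 50.33 p [ 0.6144 -0.0656  0.1584] r 0.0448 ang 44.5 F [ 0.5 -0.9  0.2] gw 0.151
[{"xyz": [0, -0.0075, 0.0055], "yaw": 0}, {"xyz": [0, -0.006, 0.007], "yaw": 0}, {"xyz": [0, -0.0045, 0.008], "yaw": 0}, {"xyz": [0, -0.003, 0.009], "yaw": 0}, {"xyz": [0, -0.001, 0.0095], "yaw": 0}, {"xyz": [0, 0.001, 0.0095], "yaw": 0}, {"xyz": [0, 0.003, 0.009], "yaw": 0}, {"xyz": [0, 0.005, 0.008], "yaw": 0}]
```

Request:
send_rows([
  {"xyz":[0,-0.0075,0.0055],"yaw":0},
  {"xyz":[0,-0.006,0.007],"yaw":0},
  {"xyz":[0,-0.0045,0.008],"yaw":0},
  {"xyz":[0,-0.003,0.009],"yaw":0},
  {"xyz":[0,-0.001,0.0095],"yaw":0},
  {"xyz":[0,0.001,0.0095],"yaw":0},
  {"xyz":[0,0.003,0.009],"yaw":0},
  {"xyz":[0,0.005,0.008],"yaw":0},
])

```text
time: 51.32
eef_pos: [0.5473, -0.0696, 0.1583]
tool_rot: [-0.702, -0.086, 0.702, -0.086]
ft_force: [0.7, 0.4, -0.2]
grip_width: 0.154
```

```bash
python3 -c "
from h import *
stir(8,12)"
```

```text
t 51.33 p [ 0.5473 -0.0696  0.1583] r 0.0446 ang 142.1 F [ 0.7  0.4 -0.2] gw 0.154
[{"xyz": [0, 0.006, 0.007], "yaw": 0}, {"xyz": [0, 0.008, 0.0055], "yaw": 0}, {"xyz": [0, 0.0085, 0.0035], "yaw": 0}, {"xyz": [0, 0.0095, 0.0015], "yaw": 0}, {"xyz": [0, 0.0095, -0.0005], "yaw": 0}, {"xyz": [0, 0.009, -0.0025], "yaw": 0}, {"xyz": [0, 0.0085, -0.004], "yaw": 0}, {"xyz": [0, 0.0075, -0.006], "yaw": 0}]
```

Request:
send_rows([
  {"xyz":[0,0.006,0.007],"yaw":0},
  {"xyz":[0,0.008,0.0055],"yaw":0},
  {"xyz":[0,0.0085,0.0035],"yaw":0},
  {"xyz":[0,0.0095,0.0015],"yaw":0},
  {"xyz":[0,0.0095,-0.0005],"yaw":0},
  {"xyz":[0,0.009,-0.0025],"yaw":0},
  {"xyz":[0,0.0085,-0.004],"yaw":0},
  {"xyz":[0,0.0075,-0.006],"yaw":0},
])

```text
time: 52.32
eef_pos: [0.5602, -0.1353, 0.1582]
tool_rot: [-0.702, -0.086, 0.702, -0.086]
ft_force: [-1.0, 0.6, -0.3]
grip_width: 0.152
```

```bash
python3 -c "
from h import *
stir(8,12)"
```

```text
t 52.33 p [ 0.5602 -0.1353  0.1582] r 0.0443 ang -120.2 F [-1.   0.6 -0.3] gw 0.152
[{"xyz": [0, 0.0065, -0.007], "yaw": 0}, {"xyz": [0, 0.004, -0.0085], "yaw": 0}, {"xyz": [0, 0.0025, -0.009], "yaw": 0}, {"xyz": [0, 0.0005, -0.0095], "yaw": 0}, {"xyz": [0, -0.0015, -0.0095], "yaw": 0}, {"xyz": [0, -0.0035, -0.0085], "yaw": 0}, {"xyz": [0, -0.005, -0.008], "yaw": 0}, {"xyz": [0, -0.0065, -0.0065], "yaw": 0}]
```

Request:
send_rows([
  {"xyz":[0,0.0065,-0.007],"yaw":0},
  {"xyz":[0,0.004,-0.0085],"yaw":0},
  {"xyz":[0,0.0025,-0.009],"yaw":0},
  {"xyz":[0,0.0005,-0.0095],"yaw":0},
  {"xyz":[0,-0.0015,-0.0095],"yaw":0},
  {"xyz":[0,-0.0035,-0.0085],"yaw":0},
  {"xyz":[0,-0.005,-0.008],"yaw":0},
  {"xyz":[0,-0.0065,-0.0065],"yaw":0},
])

```text
time: 53.32
eef_pos: [0.6239, -0.1152, 0.1583]
tool_rot: [0.702, 0.086, -0.702, 0.086]
ft_force: [-0.8, -0.9, 0.4]
grip_width: 0.15
```

```bash
python3 -c "
from h import *
stir(8,12)"
```

```text
t 53.33 p [ 0.6239 -0.1152  0.1583] r 0.0453 ang -23.8 F [-0.8 -0.9  0.4] gw 0.15
[{"xyz": [0, -0.008, -0.005], "yaw": 0}, {"xyz": [0, -0.009, -0.003], "yaw": 0}, {"xyz": [0, -0.0095, -0.0015], "yaw": 0}, {"xyz": [0, -0.0095, 0.0005], "yaw": 0}, {"xyz": [0, -0.009, 0.0025], "yaw": 0}, {"xyz": [0, -0.0085, 0.0045], "yaw": 0}, {"xyz": [0, -0.007, 0.006], "yaw": 0}, {"xyz": [0, -0.006, 0.0075], "yaw": 0}]
```

Request:
send_rows([
  {"xyz":[0,-0.008,-0.005],"yaw":0},
  {"xyz":[0,-0.009,-0.003],"yaw":0},
  {"xyz":[0,-0.0095,-0.0015],"yaw":0},
  {"xyz":[0,-0.0095,0.0005],"yaw":0},
  {"xyz":[0,-0.009,0.0025],"yaw":0},
  {"xyz":[0,-0.0085,0.0045],"yaw":0},
  {"xyz":[0,-0.007,0.006],"yaw":0},
  {"xyz":[0,-0.006,0.0075],"yaw":0},
])

```text
time: 54.32
eef_pos: [0.5959, -0.0539, 0.1584]
tool_rot: [0.702, 0.086, -0.702, 0.086]
ft_force: [1.9, -1.6, 0.1]
grip_width: 0.154
```

```bash
python3 -c "
from h import *
stir(8,12)"
```

```text
t 54.33 p [ 0.5959 -0.0539  0.1584] r 0.0451 ang 72.7 F [ 1.9 -1.6  0.1] gw 0.154
[{"xyz": [0, -0.004, 0.0085], "yaw": 0}, {"xyz": [0, -0.002, 0.009], "yaw": 0}, {"xyz": [0, 0, 0.0095], "yaw": 0}, {"xyz": [0, 0.002, 0.009], "yaw": 0}, {"xyz": [0, 0.0035, 0.0085], "yaw": 0}, {"xyz": [0, 0.0055, 0.0075], "yaw": 0}, {"xyz": [0, 0.007, 0.0065], "yaw": 0}, {"xyz": [0, 0.008, 0.005], "yaw": 0}]
```

Request:
send_rows([
  {"xyz":[0,-0.004,0.0085],"yaw":0},
  {"xyz":[0,-0.002,0.009],"yaw":0},
  {"xyz":[0,0,0.0095],"yaw":0},
  {"xyz":[0,0.002,0.009],"yaw":0},
  {"xyz":[0,0.0035,0.0085],"yaw":0},
  {"xyz":[0,0.0055,0.0075],"yaw":0},
  {"xyz":[0,0.007,0.0065],"yaw":0},
  {"xyz":[0,0.008,0.005],"yaw":0},
])

```text
time: 55.32
eef_pos: [0.5392, -0.0895, 0.1582]
tool_rot: [-0.702, -0.086, 0.702, -0.086]
ft_force: [0.5, 1.1, -1.1]
grip_width: 0.158
```

Request:
send_rows([
  {"xyz":[0,-0.006,-0.006],"yaw":0},
  {"xyz":[-0.01,0,0],"yaw":0},
  {"xyz":[-0.02,0,0],"yaw":0},
  {"xyz":[-0.03,0,0],"yaw":0},
  {"xyz":[-0.03,0,0],"yaw":0},
  {"xyz":[0,0,0],"yaw":0},
])

```text
time: 56.08
eef_pos: [0.5448, -0.0815, 0.2507]
tool_rot: [0.703, 0.086, -0.701, 0.087]
ft_force: [0.2, -0.4, -0.4]
grip_width: 0.152
```

Run:
```python
from h import *
s,p,R=st();print(p,s["time"])
ms,ims=look("m");crop(ims["scene"],195,90,110,140,5,"pics/c30.png");crop(ims["side"],230,70,110,140,5,"pics/c31.png")
```

```text
[ 0.54479646 -0.08153553  0.25065037] 56.075
```

View pics/c30.png

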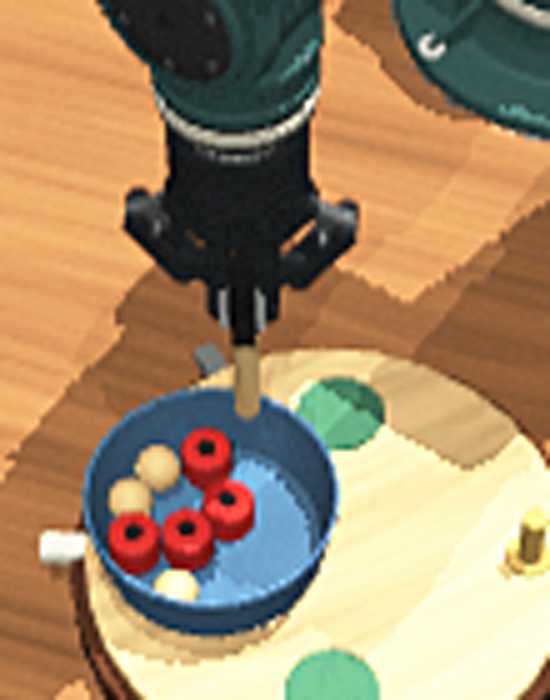

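View pics/c31.png

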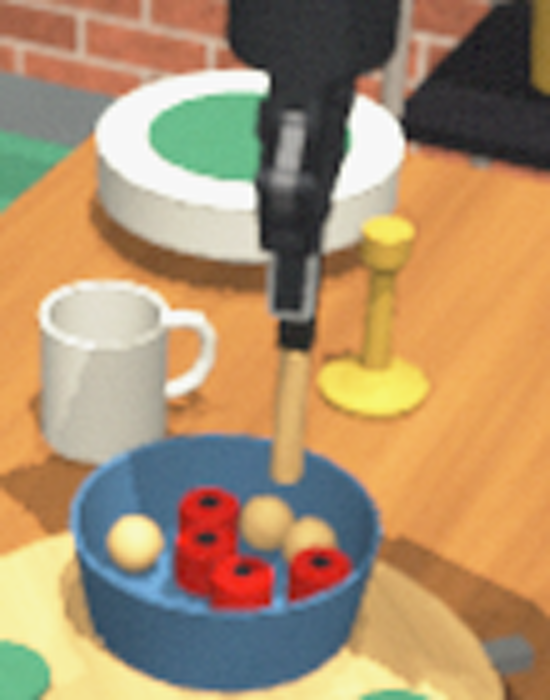

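View pics/wrist_m.png

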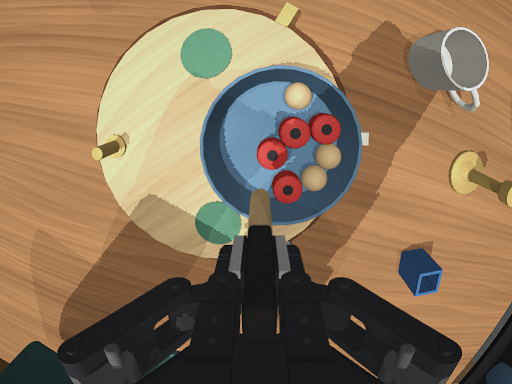

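Run:
```python
from h import *
go([.4435,-.3672,.245],-76)
```

```text
t 56.23 p [ 0.5436 -0.0813  0.2477] jaw -76.0 j6 2.6 d [-0.1001 -0.2859 -0.0027] dyaw 0.0
[{"xyz": [0.0, 0.042, 0.028], "yaw": 0.0}, {"xyz": [0.0, 0.042, 0.028], "yaw": 0.0}, {"xyz": [0.0, 0.042, 0.028], "yaw": 0.0}, {"xyz": [0.0, 0.042, 0.028], "yaw": 0.0}, {"xyz": [0.0, 0.042, 0.028], "yaw": 0.0}, {"xyz": [0.0, 0.042, 0.028], "yaw": 0.0}]
```

Request:
send_rows([
  {"xyz":[0,0.042,0.028],"yaw":0},
  {"xyz":[0,0.042,0.028],"yaw":0},
  {"xyz":[0,0.042,0.028],"yaw":0},
  {"xyz":[0,0.042,0.028],"yaw":0},
  {"xyz":[0,0.042,0.028],"yaw":0},
  {"xyz":[0,0.042,0.028],"yaw":0},
  {"xyz":[0,0,0],"yaw":0},
])

```text
time: 57.1
eef_pos: [0.4404, -0.3691, 0.2468]
tool_rot: [-0.701, -0.085, 0.702, -0.085]
ft_force: [-0.1, 0.8, -1.1]
grip_width: 0.155
```

Run:
```python
from h import *
go([.4435,-.3672,.185],-76)
ms,ims=look("n")
crop(ims["scene"],150,80,70,90,6,"pics/c32.png");crop(ims["side"],310,60,80,100,6,"pics/c33.png")
```

```text
t 57.1 p [ 0.4404 -0.3691  0.2468] jaw -76.2 j6 2.06 d [ 0.0031  0.0019 -0.0618] dyaw -0.2
[{"xyz": [0.031, -0.001, -0.002], "yaw": -0.1}, {"xyz": [0.031, -0.001, -0.002], "yaw": -0.1}]
```

View pics/c32.png

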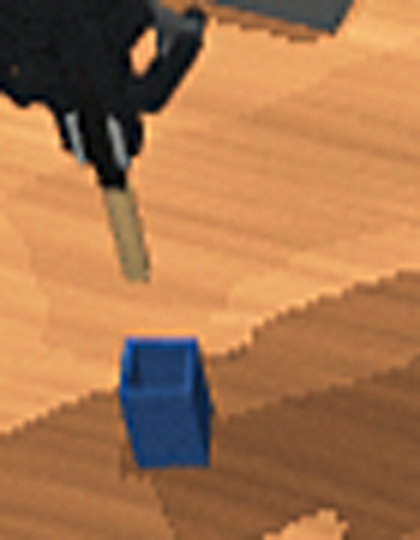

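View pics/c33.png

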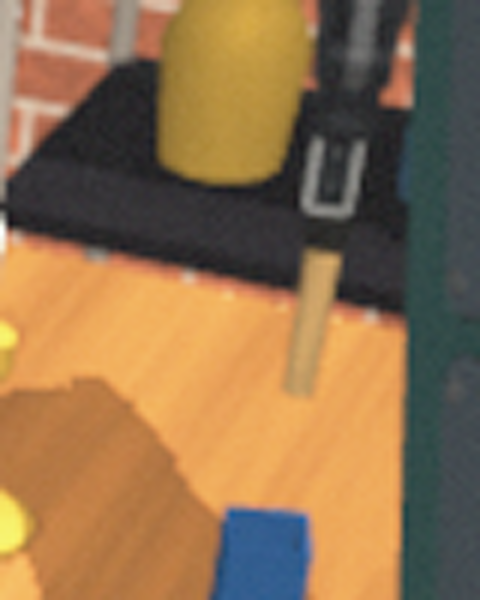

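Run:
```python
from h import *
S=imaging.camera_model("scene");D=imaging.camera_model("side")
c=lambda p,x,y:((p[0]+.5)/6+x-.5,(p[1]+.5)/6+y-.5)
t=tri([S,D],[c((137,278),150,80),c((299,391),310,60)]);print("tip",t)
# predicted box outline for centre guess, drawn in scene/side
for n,im0,x,y,m in(("scene","pics/scene_n.png",150,80,S),("side","pics/side_n.png",310,100,D)):
    im=cv2.resize(cv2.imread(im0)[y:y+100,x:x+80],None,fx=6,fy=6,interpolation=cv2.INTER_CUBIC)
    for ctr,col in(((.4405,-.3685),(0,0,255)),):
        a=np.radians(18.5);u=np.array([np.cos(a),np.sin(a)]);v=np.array([-u[1],u[0]])
        for z in(0,.07):
            P=np.array([[*(np.array(ctr)+.021*(i*u+j*v)),z] for i,j in((1,1),(1,-1),(-1,-1),(-1,1))])
            q=((proj(m,P)-[x,y]+.5)*6-.5).astype(int);cv2.polylines(im,[q.reshape(-1,1,2)],True,col,1)
    cv2.imwrite(f"pics/box_{n}.png",im)
a=cv2.imread("pics/box_scene.png");b=cv2.imread("pics/box_side.png");h=min(len(a),len(b));cv2.imwrite("pics/box.png",cv2.resize(np.hstack([a[:h],b[:h]]),None,fx=.8,fy=.8))
```

```text
tip [ 0.43730639 -0.3691988   0.14916201]
```

View pics/box.png

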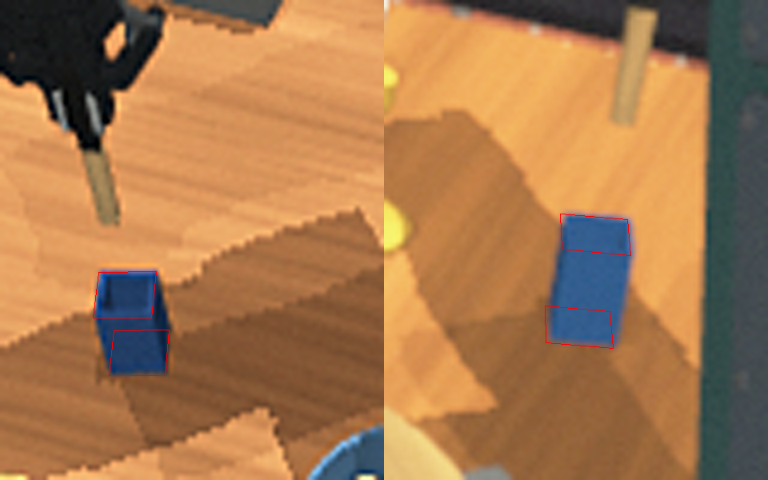

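Request:
send_rows([
  {"xyz":[0.04,0,-0.003],"yaw":0},
  {"xyz":[0.03,0,0],"yaw":0},
  {"xyz":[0.02,0,0],"yaw":0},
  {"xyz":[0.02,0,0],"yaw":0},
  {"xyz":[0.015,0,0],"yaw":0},
  {"xyz":[0.01,0,0],"yaw":0},
  {"xyz":[0,0,0],"yaw":0},
])

```text
time: 58.12
eef_pos: [0.4447, -0.3656, 0.1129]
tool_rot: [-0.702, -0.087, 0.702, -0.086]
ft_force: [-0.8, -0.0, 0.6]
grip_width: 0.156
```

Run:
```python
from h import *
go([.4435,-.3675,.105],-76);print(monitor.observe()["ft_force"])
ms,ims=look("o")
crop(ims["scene"],150,80,70,90,6,"pics/c34.png")
```

```text
t 58.12 p [ 0.4447 -0.3656  0.1129] jaw -76.0 j6 2.07 d [-0.0012 -0.0019 -0.0079] dyaw 0.0
[{"xyz": [0.008, 0.002, 0.002], "yaw": 0.0}]
[-0.76561074 -0.00362148  0.59453418]
```

View pics/c34.png

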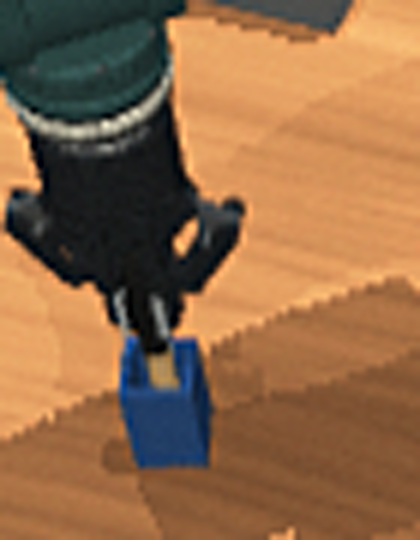

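In the box with no contact force. Lower the last bit, release, rise.

Request:
send_rows([
  {"xyz":[0.006,0.001,0.001],"yaw":0},
  {"xyz":[0,0,0],"yaw":0},
  {"xyz":[0,0,0],"yaw":0},
])

```text
time: 58.65
eef_pos: [0.444, -0.3673, 0.1073]
tool_rot: [-0.702, -0.086, 0.702, -0.086]
ft_force: [0.7, 0.4, -0.4]
grip_width: 0.155
```

Request:
send_rows([
  {"xyz":[0,0,0],"yaw":0},
  {"xyz":[0,0,0],"yaw":0},
  {"xyz":[0,0,0],"yaw":0},
  {"xyz":[0,0,0],"yaw":0},
  {"xyz":[0,0,0],"yaw":0},
  {"xyz":[0,0,0],"yaw":0},
], jaw=-1)

```text
time: 59.4
eef_pos: [0.444, -0.3672, 0.1073]
tool_rot: [-0.702, -0.086, 0.702, -0.086]
ft_force: [0.1, 0.8, 0.1]
grip_width: 0.997
```

Request:
send_rows([
  {"xyz":[-0.03,0,0],"yaw":0},
  {"xyz":[-0.05,0,0],"yaw":0},
  {"xyz":[-0.05,0,0],"yaw":0},
  {"xyz":[0,0,0],"yaw":0},
])

```text
time: 59.9
eef_pos: [0.445, -0.3683, 0.2408]
tool_rot: [0.703, 0.085, -0.701, 0.088]
ft_force: [0.4, -0.3, -0.2]
grip_width: 0.999
```

Run:
```python
from h import *
ms,ims=look("p")
crop(ims["scene"],150,80,70,90,6,"pics/c35.png")
C=np.array([.558,-.0222])
go([.5235,.1026,.24],16)
```

```text
t 60.05 p [ 0.4438 -0.367   0.2365] jaw -76.0 j6 2.06 d [0.0797 0.4696 0.0035] dyaw 88.0
[{"xyz": [-0.0, -0.048, -0.021], "yaw": 9.8}, {"xyz": [-0.0, -0.051, -0.013], "yaw": 9.8}, {"xyz": [-0.0, -0.053, -0.004], "yaw": 9.8}, {"xyz": [-0.0, -0.053, 0.005], "yaw": 9.8}, {"xyz": [-0.0, -0.051, 0.014], "yaw": 9.8}, {"xyz": [-0.0, -0.048, 0.023], "yaw": 9.8}, {"xyz": [-0.0, -0.043, 0.03], "yaw": 9.8}, {"xyz": [-0.0, -0.038, 0.037], "yaw": 9.8}, {"xyz": [-0.0, -0.031, 0.043], "yaw": 9.8}]
```

View pics/c35.png

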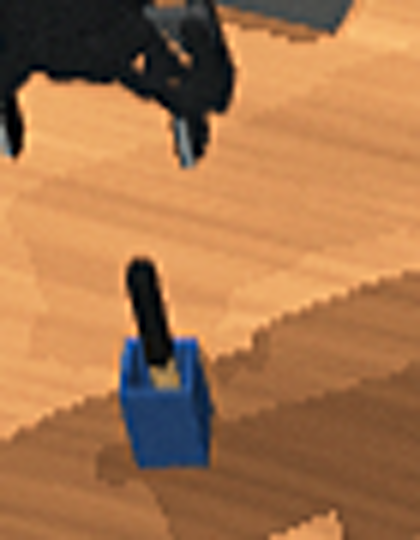

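View pics/wrist_p.png

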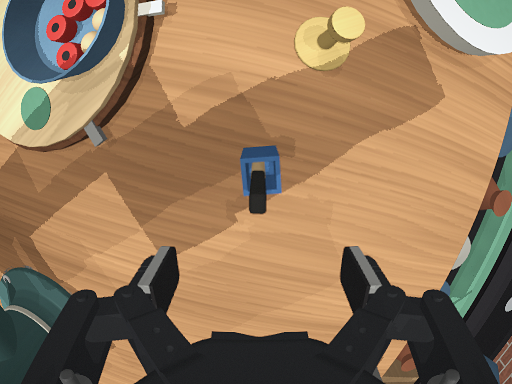

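Run:
```python
from h import *
go([.5235,.1026,.235],15,12,mod180=False)
```

```text
t 60.05 p [ 0.4438 -0.367   0.2365] jaw -76.0 j6 2.06 d [ 0.0797  0.4696 -0.0015] dyaw -91.0
[{"xyz": [0.0, -0.036, -0.016], "yaw": -7.6}, {"xyz": [0.0, -0.034, -0.021], "yaw": -7.6}, {"xyz": [0.0, -0.031, -0.025], "yaw": -7.6}, {"xyz": [0.0, -0.027, -0.029], "yaw": -7.6}, {"xyz": [0.0, -0.023, -0.032], "yaw": -7.6}, {"xyz": [0.0, -0.019, -0.035], "yaw": -7.6}, {"xyz": [0.0, -0.014, -0.037], "yaw": -7.6}, {"xyz": [0.0, -0.009, -0.039], "yaw": -7.6}, {"xyz": [0.0, -0.004, -0.039], "yaw": -7.6}, {"xyz": [0.0, 0.001, -0.04], "yaw": -7.6}, {"xyz": [0.0, 0.007, -0.039], "yaw": -7.6}, {"xyz": [0.0, 0.012, -0.038], "yaw": -7.6}]
```

Request:
send_rows([
  {"xyz":[0,-0.036,-0.016],"yaw":-7.6},
  {"xyz":[0,-0.034,-0.021],"yaw":-7.6},
  {"xyz":[0,-0.031,-0.025],"yaw":-7.6},
  {"xyz":[0,-0.027,-0.029],"yaw":-7.6},
  {"xyz":[0,-0.023,-0.032],"yaw":-7.6},
  {"xyz":[0,-0.019,-0.035],"yaw":-7.6},
  {"xyz":[0,-0.014,-0.037],"yaw":-7.6},
  {"xyz":[0,-0.009,-0.039],"yaw":-7.6},
])

```text
time: 61.05
eef_pos: [0.4978, -0.0529, 0.236]
tool_rot: [-0.56, -0.431, 0.561, -0.43]
ft_force: [0.5, -0.1, -0.3]
grip_width: 1.0
```

Request:
send_rows([
  {"xyz":[0,-0.004,-0.039],"yaw":-7.6},
  {"xyz":[0,0.001,-0.04],"yaw":-7.6},
  {"xyz":[0,0.007,-0.039],"yaw":-7.6},
  {"xyz":[0,0.012,-0.038],"yaw":-7.6},
  {"xyz":[0,0,0],"yaw":0},
])

```text
time: 61.68
eef_pos: [0.5244, 0.1042, 0.2358]
tool_rot: [0.428, 0.563, -0.429, 0.562]
ft_force: [-0.5, -0.5, -0.1]
grip_width: 1.0
```

Run:
```python
from h import *
go([.5235,.1026,.064],15)
m=imaging.camera_model("wrist");im=imaging.capture("wrist");cv2.imwrite("pics/w9.png",im)
crop(im,190,110,140,110,5,"pics/c36.png")
print(fish(m,[[.5235,.1026,.095],[.5235,.1026,.045]]))
```

```text
t 61.67 p [0.5244 0.1042 0.2358] jaw 15.5 j6 1.34 d [-0.0009 -0.0016 -0.1718] dyaw 0.5
[{"xyz": [0.043, -0.0, 0.0], "yaw": 0.1}, {"xyz": [0.043, -0.0, 0.0], "yaw": 0.1}, {"xyz": [0.043, -0.0, 0.0], "yaw": 0.1}, {"xyz": [0.043, -0.0, 0.0], "yaw": 0.1}]
[[257.66139467 180.76770663]
 [258.02099318 168.73928057]]
```

View pics/w9.png

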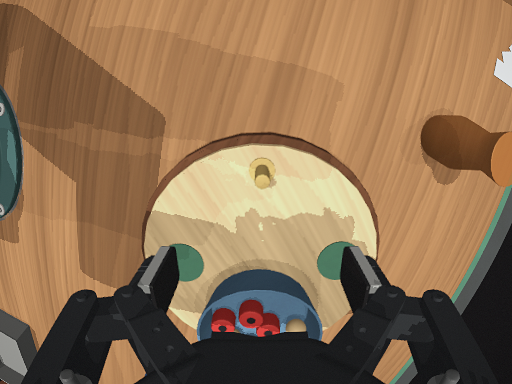

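Request:
send_rows([
  {"xyz":[0.043,0,0],"yaw":0},
  {"xyz":[0.043,0,0.001],"yaw":0},
  {"xyz":[0.043,0,0],"yaw":0},
  {"xyz":[0.04,0,0],"yaw":0},
  {"xyz":[0,0,0],"yaw":0},
])

```text
time: 62.35
eef_pos: [0.5228, 0.1002, 0.066]
tool_rot: [0.429, 0.563, -0.431, 0.56]
ft_force: [0.1, 0.3, 0.1]
grip_width: 1.0
```

Request:
send_rows([
  {"xyz":[0,0,0],"yaw":0},
  {"xyz":[0,0,0],"yaw":0},
  {"xyz":[0,0,0],"yaw":0},
  {"xyz":[0,0,0],"yaw":0},
  {"xyz":[0,0,0],"yaw":0},
  {"xyz":[0,0,0],"yaw":0},
], jaw=1, newtons=25)

```text
time: 63.1
eef_pos: [0.5257, 0.1013, 0.069]
tool_rot: [0.43, 0.561, -0.429, 0.562]
ft_force: [-0.3, 0.8, 6.8]
grip_width: 0.173
```

```bash
cat >> h.py <<'E'
def arc(n,total,yaw,C=(.5575,-.0218),r=.1295):
    C=np.array(C);s,p,R=st();v=p[:2]-C;a0=np.arctan2(v[1],v[0]);print(p.round(4),"F",np.round(s["ft_force"],1),"gw",round(s["grip_width"],3),"r",np.hypot(*v).round(4),"ang",np.degrees(a0).round(1),"jaw",jawang(R).round(1),"j6",round(s["joints"][5],2))
    q=R.copy();pp=p[:2].copy();out=[]
    for i in range(1,n+1):
        a=a0+np.radians(total)*i/n; t=C+r*np.array([np.cos(a),np.sin(a)]);w=q.T@np.r_[t-pp,0];pp=t;q=q@Ro.from_rotvec([np.radians(yaw),0,0]).as_matrix()
        out.append('{"xyz": [0, %.4g, %.4g], "yaw": %g}'%(round(w[1]*2000)/2000,round(w[2]*2000)/2000,yaw))
    print("["+", ".join(out)+"]")
E
python3 -c "
from h import *
arc(8,34,-4)"
```

```text
[0.5257 0.1013 0.069 ] F [-0.3  0.8  6.8] gw 0.173 r 0.1271 ang 104.5 jaw 15.2 j6 1.34
[{"xyz": [0, -0.0095, -0.002], "yaw": -4}, {"xyz": [0, -0.0095, 0.0005], "yaw": -4}, {"xyz": [0, -0.0095, 0.0005], "yaw": -4}, {"xyz": [0, -0.0095, 0.0005], "yaw": -4}, {"xyz": [0, -0.0095, 0.0005], "yaw": -4}, {"xyz": [0, -0.0095, 0.0005], "yaw": -4}, {"xyz": [0, -0.0095, 0.0005], "yaw": -4}, {"xyz": [0, -0.0095, 0.0005], "yaw": -4}]
```

```bash
python3 -c "
from h import *
arc(8,30,-3.7,C=(.560,-.0241),r=.130)"
```

```text
[0.5257 0.1013 0.069 ] F [-0.3  0.8  6.8] gw 0.173 r 0.13 ang 105.3 jaw 15.2 j6 1.34
[{"xyz": [0, -0.0085, 0.0005], "yaw": -3.7}, {"xyz": [0, -0.0085, 0.0005], "yaw": -3.7}, {"xyz": [0, -0.0085, 0.0005], "yaw": -3.7}, {"xyz": [0, -0.0085, 0.0005], "yaw": -3.7}, {"xyz": [0, -0.0085, 0.0005], "yaw": -3.7}, {"xyz": [0, -0.0085, 0.0005], "yaw": -3.7}, {"xyz": [0, -0.0085, 0.0005], "yaw": -3.7}, {"xyz": [0, -0.0085, 0.0005], "yaw": -3.7}]
```

Request:
send_rows([
  {"xyz":[0,-0.0085,0.0005],"yaw":-3.7},
  {"xyz":[0,-0.0085,0.0005],"yaw":-3.7},
  {"xyz":[0,-0.0085,0.0005],"yaw":-3.7},
  {"xyz":[0,-0.0085,0.0005],"yaw":-3.7},
  {"xyz":[0,-0.0085,0.0005],"yaw":-3.7},
  {"xyz":[0,-0.0085,0.0005],"yaw":-3.7},
  {"xyz":[0,-0.0085,0.0005],"yaw":-3.7},
  {"xyz":[0,-0.0085,0.0005],"yaw":-3.7},
])

```text
time: 64.1
eef_pos: [0.4676, 0.0668, 0.069]
tool_rot: [0.272, 0.653, -0.27, 0.653]
ft_force: [-3.1, 5.2, 10.5]
grip_width: 0.18
```

```bash
python3 -c "
from h import *
arc(8,31,-3.7,C=(.560,-.0241),r=.130)"
```

```text
[0.4676 0.0668 0.069 ] F [-3.1  5.2 10.5] gw 0.18 r 0.1296 ang 135.5 jaw 45.0 j6 0.75
[{"xyz": [0, -0.009, 0], "yaw": -3.7}, {"xyz": [0, -0.009, 0.0005], "yaw": -3.7}, {"xyz": [0, -0.009, 0.0005], "yaw": -3.7}, {"xyz": [0, -0.009, 0.0005], "yaw": -3.7}, {"xyz": [0, -0.009, 0.0005], "yaw": -3.7}, {"xyz": [0, -0.009, 0.0005], "yaw": -3.7}, {"xyz": [0, -0.009, 0.0005], "yaw": -3.7}, {"xyz": [0, -0.009, 0.0005], "yaw": -3.7}]
```

Request:
send_rows([
  {"xyz":[0,-0.009,0],"yaw":-3.7},
  {"xyz":[0,-0.009,0.0005],"yaw":-3.7},
  {"xyz":[0,-0.0085,0.0005],"yaw":-3.7},
  {"xyz":[0,-0.0085,0.0005],"yaw":-3.7},
  {"xyz":[0,-0.0085,0.0005],"yaw":-3.7},
  {"xyz":[0,-0.0085,0.0005],"yaw":-3.7},
  {"xyz":[0,-0.0085,0.0005],"yaw":-3.7},
  {"xyz":[0,-0.0085,0.0005],"yaw":-3.7},
])

```text
time: 65.1
eef_pos: [0.4348, 0.0065, 0.069]
tool_rot: [0.095, 0.7, -0.095, 0.701]
ft_force: [3.6, 3.5, 6.2]
grip_width: 0.177
```

Request:
send_rows([
  {"xyz":[0,0,0],"yaw":0},
  {"xyz":[0,0,0],"yaw":0},
])

```text
time: 65.35
eef_pos: [0.4348, 0.0066, 0.069]
tool_rot: [0.096, 0.7, -0.096, 0.701]
ft_force: [1.1, 1.8, 8.1]
grip_width: 0.175
```

Request:
send_rows([
  {"xyz":[0,0,0],"yaw":0},
  {"xyz":[0,0,0],"yaw":0},
  {"xyz":[0,0,0],"yaw":0},
  {"xyz":[0,0,0],"yaw":0},
  {"xyz":[0,0,0],"yaw":0},
], jaw=-1)

```text
time: 65.97
eef_pos: [0.4341, 0.0066, 0.0683]
tool_rot: [0.096, 0.701, -0.096, 0.701]
ft_force: [-0.2, -0.6, -0.5]
grip_width: 1.003
```

Request:
send_rows([
  {"xyz":[-0.04,0,0],"yaw":0},
  {"xyz":[-0.05,0,0],"yaw":0},
  {"xyz":[-0.05,0,0],"yaw":0},
  {"xyz":[-0.04,0,0],"yaw":0},
  {"xyz":[0,0,-0.03],"yaw":0},
  {"xyz":[0,0,0],"yaw":0},
])

```text
time: 66.72
eef_pos: [0.4041, 0.015, 0.2487]
tool_rot: [0.096, 0.7, -0.096, 0.701]
ft_force: [0.3, 1.1, -0.4]
grip_width: 1.0
```

Run:
```python
from h import *
s,p,R=st();print(p,s["time"])
ms,ims=look("q")
crop(ims["scene"],130,90,200,150,4,"pics/c37.png");crop(ims["side"],195,90,160,130,5,"pics/c38.png")
```

```text
[0.40413603 0.01502181 0.24870406] 66.725
```

View pics/c37.png

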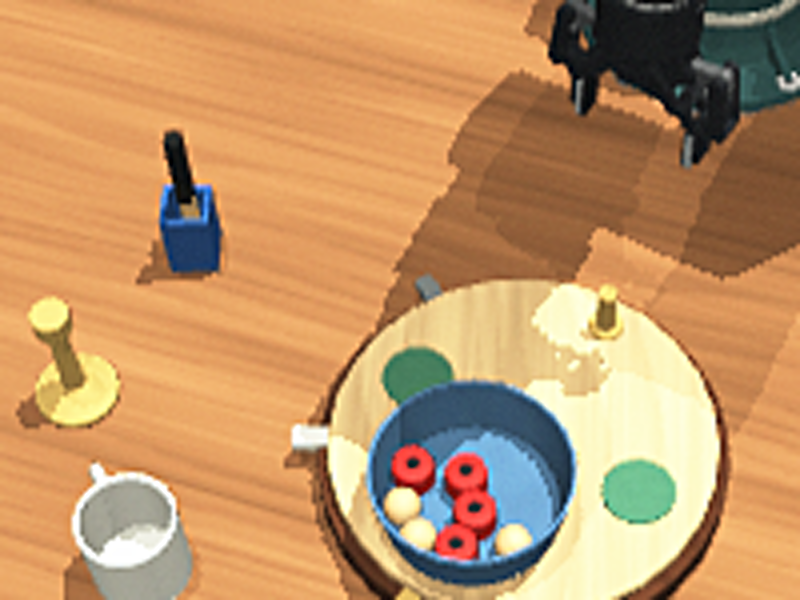

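View pics/c38.png

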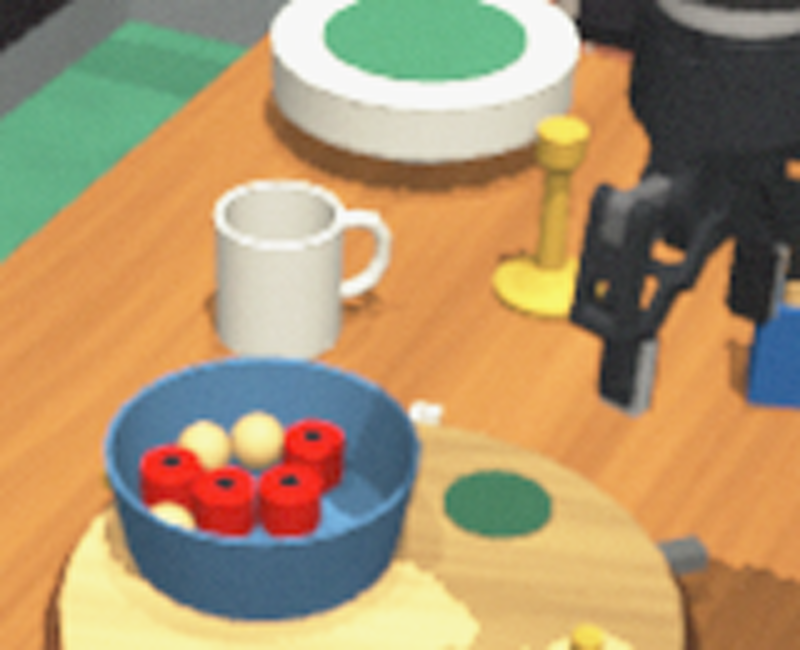

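View pics/wrist_q.png

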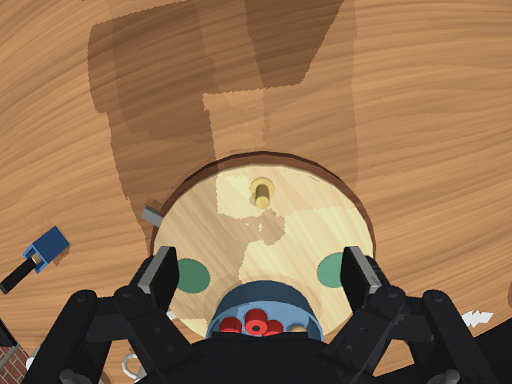

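Run:
```python
from h import *
S=imaging.camera_model("scene")
c=lambda p:((p[0]+.5)/4+130-.5,(p[1]+.5)/4+90-.5)
p2=onz(S,c((607,290)),.095);p0=onz(S,((511+.5)/6+194.5,(500+.5)/6+139.5),.095)
C=np.array([.5615,-.021])
for p in(p0,p2): v=p[:2]-C;print(p.round(4),np.hypot(*v).round(4),np.degrees(np.arctan2(v[1],v[0])).round(1))
s0=cv2.imread("pics/scene_q.png");s1=imaging.capture("scene");print("diff",np.abs(s0.astype(int)-s1).max(), (np.abs(s0.astype(int)-s1).max(2)>40).sum())
```

```text
[0.6481 0.0681 0.095 ] 0.1243 45.8
[0.4301 0.009  0.095 ] 0.1348 167.1
diff 162 296
```

Request:
send_rows([
  {"xyz":[0,0,0],"yaw":0},
  {"xyz":[0,0,0],"yaw":0},
  {"xyz":[0,0,0],"yaw":0},
  {"xyz":[0,0,0],"yaw":0},
])

```text
time: 67.42
eef_pos: [0.4053, 0.0147, 0.2482]
tool_rot: [0.096, 0.701, -0.096, 0.701]
ft_force: [-0.2, 0.1, -0.4]
grip_width: 0.999
```

Run:
```python
from h import *
a=imaging.capture("scene");b=imaging.capture("scene");d=(np.abs(a.astype(int)-b).max(2)>40)
print(d.sum(), d[160:240,205:280].sum()); ys,xs=np.nonzero(d); print(xs.min() if len(xs) else 0,xs.max() if len(xs) else 0,ys.min() if len(ys) else 0,ys.max() if len(ys) else 0)
crop(b,215,170,70,75,8,"pics/c39.png")
from plant import close_job
```

```text
12 0
164 323 2 160
```

View pics/c39.png

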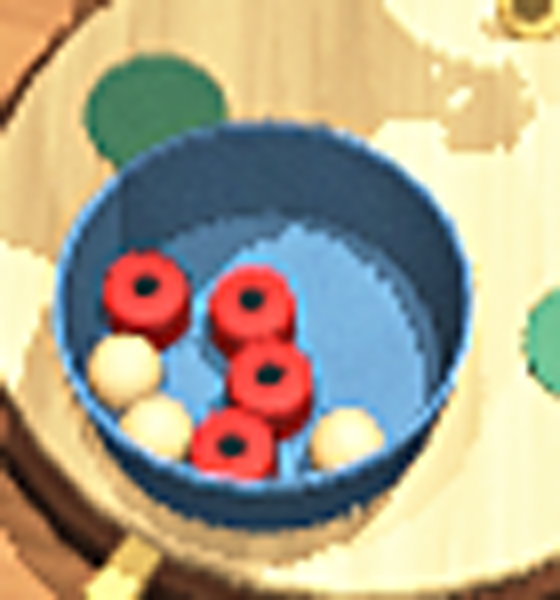

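All seven beads are at rest in the bowl at the brass mark, and the stick stands in its box. Handing in.

```bash
python3 -c "
from plant import close_job
print(close_job())"
```

```text
the job is handed in; nothing more can be done
None
```

The job is done and handed in at about 67.5 s of the 210 s allowed; no verdict was reported.

- **First turn:** I gripped the brass post and turned the carousel one click, so the bowl stood at the white mark.
- **Beads:** I put all four red beads in the bowl one at a time. They landed upright and single-layer. None was knocked aside during the run.
- **Stirring:** I stirred about five full rounds at a 45 mm radius, with the tip about 10 mm above the floor by camera measurement. Early in the first round the beads jammed briefly and the force reached 12.6 N. The bowl looked 1–2 mm off its place, then was back. I slowed down and the rest ran at 4 N or less between moves.
- **Finish:** I stood the stick back in the blue box, turned the post to the third click and moved the gripper clear.

**Last checks:**
- All seven beads lie in the bowl beside the brass mark, with no movement in the bowl between two successive pictures.
- The stick stands tip down in its box.
- The arm is clear, and the wrist force is about zero.
- I never touched the mug, candlestick or vase. The mug and candlestick looked unmoved in the last pictures. The vase was out of view in the final close-ups, so I did not check it again at the end.

**Disagreement:** the scene camera put the total turn at about 121° instead of 120°, and its post distances from the axis came out 124 and 135 mm instead of 130 mm. That fits the few-millimetre error I saw between cameras throughout.

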